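# Lock the plinth's feet and set out the ceramic apples

### The arm

A 6-joint arm with a two-finger parallel gripper is mounted at the origin on the work surface. World frame = base frame: x ahead of the robot, y to its left, z up, the work surface at z = 0. Lengths are in m, angles in rad, forces in N, time in s.
With the tool pointing down it reaches from about 0.225 to 0.875 m from the base axis. Payload 3.4 kg.
Tool frame: the origin (TCP) lies between the finger pads; the fingertips stand 19 mm ahead of it and the grasp point (between the pads) is the TCP; z points along the fingers, y is the line along which they close (so a half turn about z gives the same grasp; the last joint's range is limited). The gripper opens to 85 mm and grips with 20 to 120 N. Pads are 22 mm wide; open, the fingers measure 114 mm over their backs; the gripper's body (76 mm by 85 mm) begins 54 mm behind the grasp point. The pads swing forward as they close: fully open they stand 13 mm farther back than shut.
Start: joints at [1.139, 0.276, 1.505, -0, 1.361, -0.121], TCP at [0.176, 0.547, 0.25] pointing down, gripper open.
Joint ranges: [-2.89, 2.89], [-0.75, 2.08], [0.22, 2.7], [-1.18, 4.32], [0.11, 2.71], [-2.7, 2.7]. Speed limits (rad/s): [2.57, 2.57, 3.14, 3.14, 3.14, 3.14].

### API

Orientations are given as a unit quaternion [w, x, y, z].
In Python, from rig import get_state, imaging, ticket gives the robot as it stands. The module is installed in compiled form; this text tells all that it offers.
- The arm moves only by the shell command python3 -m inch 'ROWS' [FORCE]. ROWS is JSON, a list of rows, each an object with "claw": the opening, from -1 (shut) to 1 (fully open); "travel": the shift along the world's x, y, z in units of 200 mm (1.0 is 200 mm), a list of three; "turn": the turn about the world's z in units of 180 degrees (1.0 is 180 degrees). A call has 1 to 5 rows; each row is the pose to reach, as a shift and turn from the pose commanded when the call began, turning the shorter way round; what a row does not reach only later rows make up. A row lasts 1/10 s, in which the tool goes at most 50 mm and 8.59 degrees, less where a joint would pass 70% of its speed; a pose out of reach is approached as far as the arm can. A call with a number of a shift or a turn outside -1 to 1 is refused whole. A call with a gripper value outside its range is refused whole. The fingers move at their own pace and stop on an object; FORCE is the grip in N (left out, the last holds). Time passes only in rows, so rows that repeat a pose let the fingers close. It gives the time, the measured TCP pose, the force, the opening and the grip force at its end, in the units of the state.
- get_state(): the state, without advancing time (a new reading comes with each control period).
- imaging.get_image(name): name is "scene" or "top"; returns the picture (384x512x3 uint8, red, green, blue); there is no depth.
- imaging.camera_params(name): a dict with "camera_matrix" (3x3 intrinsics, pixels), "cam_to_world" (4x4, takes a point from camera to world coordinates). Camera axes: x right, y down, z forward; pixel columns grow to the right and rows downward; lengths in m; the calibration is good to about 2 mm. A picture is of the moment at which its call begins. camera_params takes no time and is no camera call.
- ticket.sign_off(): hands the job in; it is judged then, once.
The state is a dict: "clock": time; "qpos": joint angles; "qd": joint speeds; "effort": joint torques, N m; "position": TCP position; "ee_rot": TCP orientation; "contact_force": force on the tool from outside, world axes, zero at the start; "moment": the same for the moment, N m; "width": finger opening in m; "gripper_force": force on a finger pad.
Only numpy, scipy, OpenCV 4.12 (cv2) and the standard library are available. Lean on these libraries where they do the work, as an engineer would, in place of code of your own. Each camera call takes 0.05 s, during which the arm holds its last target. There are 200 camera calls.

### The job

Set up the display plinth: it has been levelled, so first lock it by turning the three jam nuts on its ears clockwise until they stop, without turning the studs inside them, then slide the wooden riser down over the centre pin until it sits on the board. After that, lift every ceramic apple straight up out of its foam pocket by the stem and stand one of them squarely in the middle of the riser and all the others on the board around it, upright, well in from the edge and the nuts and not touching each other or the riser. Leave the spirit level, the spanner and the planter where they are.

Things in the scene. Friction and masses are not known exactly. Their poses are not given: they have to be found in the camera images.
- plinth_top (a point): Centre of the top face of the display plinth, z up: a fixed round wooden board, 200 mm across, 16 mm thick, its top 30 mm above the bench. A steel pin, 12 mm thick with a tapered tip, stands 21 mm up here. Three steel ears, flush with the top, stick out at 0, 120 and 240 degrees from this point's x axis; each holds a levelling stud and jam nut 117 mm from the centre.
- nut1_top (a point): Centre of the top face of jam nut 1, z up: a plain steel hexagon nut, 24 mm across flats, 14 mm thick, lying on its ear (ear top 14 mm below this point). It turns with the nut; its x axis is square to a pair of flats (so are the directions 60 and 120 degrees from it).
- nut1 (a joint): Turn of jam nut 1, rad: grows clockwise seen from above. It starts loose at 0 to 0.45 and comes to a hard stop, tight, at 1.40 (tight counts from 1.30). It turns at about 0.1 N m and stays where left.
- stud1 (a joint): Turn of levelling stud 1, rad, from its level setting (0), clockwise seen from above: a 16 mm round threaded stud with a slotted end, through nut 1 and standing 8 mm above the nut's top. It turns easily (0.05 N m) if touched and must stay as set.
- nut2_top (a point): Centre of the top face of jam nut 2, z up: a plain steel hexagon nut, 24 mm across flats, 14 mm thick, lying on its ear (ear top 14 mm below this point). It turns with the nut; its x axis is square to a pair of flats (so are the directions 60 and 120 degrees from it).
- nut2 (a joint): Turn of jam nut 2, rad: grows clockwise seen from above. It starts loose at 0 to 0.45 and comes to a hard stop, tight, at 1.40 (tight counts from 1.30). It turns at about 0.1 N m and stays where left.
- stud2 (a joint): Turn of levelling stud 2, rad, from its level setting (0), clockwise seen from above: a 16 mm round threaded stud with a slotted end, through nut 2 and standing 8 mm above the nut's top. It turns easily (0.05 N m) if touched and must stay as set.
- nut3_top (a point): Centre of the top face of jam nut 3, z up: a plain steel hexagon nut, 24 mm across flats, 14 mm thick, lying on its ear (ear top 14 mm below this point). It turns with the nut; its x axis is square to a pair of flats (so are the directions 60 and 120 degrees from it).
- nut3 (a joint): Turn of jam nut 3, rad: grows clockwise seen from above. It starts loose at 0 to 0.45 and comes to a hard stop, tight, at 1.40 (tight counts from 1.30). It turns at about 0.1 N m and stays where left.
- stud3 (a joint): Turn of levelling stud 3, rad, from its level setting (0), clockwise seen from above: a 16 mm round threaded stud with a slotted end, through nut 3 and standing 8 mm above the nut's top. It turns easily (0.05 N m) if touched and must stay as set.
- riser: Turned wooden riser, a plain round sleeve 52 mm across, 36 mm tall, with a 15.6 mm bore right through, 50 to 85 g. It stands on the bench at first, between plinth and tray. Origin: centre of its underside, z up along the bore.
- tray: White polystyrene packing tray fixed to the bench, 170 mm (its x) by 250 mm (its y), 50 mm high, with six round pockets 60 mm across and 42 mm deep, at x = -40 and +40 mm, y = -80, 0 and +80 mm. Origin: centre of its underside.
- apple1: Glazed ceramic apple, 145 to 215 g: body 55 mm across, 46 mm tall, flat foot 36 mm across; on top a round stem 12 mm thick ending 70 mm above the foot. The foot is heavy: it rights itself on a flat surface. Origin: centre of the foot, z up along the stem. May be absent. It starts in a tray pocket, 2 to 3 mm clear all round, foot 8 mm above the bench, only the stem and the body's top 4 mm above the tray.
- apple2: Glazed ceramic apple, 145 to 215 g: body 55 mm across, 46 mm tall, flat foot 36 mm across; on top a round stem 12 mm thick ending 70 mm above the foot. The foot is heavy: it rights itself on a flat surface. Origin: centre of the foot, z up along the stem. May be absent. It starts in a tray pocket, 2 to 3 mm clear all round, foot 8 mm above the bench, only the stem and the body's top 4 mm above the tray.
- apple3: Glazed ceramic apple, 145 to 215 g: body 55 mm across, 46 mm tall, flat foot 36 mm across; on top a round stem 12 mm thick ending 70 mm above the foot. The foot is heavy: it rights itself on a flat surface. Origin: centre of the foot, z up along the stem. May be absent. It starts in a tray pocket, 2 to 3 mm clear all round, foot 8 mm above the bench, only the stem and the body's top 4 mm above the tray.
- apple4: Glazed ceramic apple, 145 to 215 g: body 55 mm across, 46 mm tall, flat foot 36 mm across; on top a round stem 12 mm thick ending 70 mm above the foot. The foot is heavy: it rights itself on a flat surface. Origin: centre of the foot, z up along the stem. May be absent. It starts in a tray pocket, 2 to 3 mm clear all round, foot 8 mm above the bench, only the stem and the body's top 4 mm above the tray.
- apple5: Glazed ceramic apple, 145 to 215 g: body 55 mm across, 46 mm tall, flat foot 36 mm across; on top a round stem 12 mm thick ending 70 mm above the foot. The foot is heavy: it rights itself on a flat surface. Origin: centre of the foot, z up along the stem. May be absent. It starts in a tray pocket, 2 to 3 mm clear all round, foot 8 mm above the bench, only the stem and the body's top 4 mm above the tray.
- apple6: Glazed ceramic apple, 145 to 215 g: body 55 mm across, 46 mm tall, flat foot 36 mm across; on top a round stem 12 mm thick ending 70 mm above the foot. The foot is heavy: it rights itself on a flat surface. Origin: centre of the foot, z up along the stem. May be absent. It starts in a tray pocket, 2 to 3 mm clear all round, foot 8 mm above the bench, only the stem and the body's top 4 mm above the tray.
- level: Spirit level, an aluminium bar 240 mm long, 22 mm wide and 45 mm high, standing on edge on the bench beyond the work; leave it alone. Origin: centre of its underside, long axis y.
- spanner: Steel open-ended spanner, 190 mm long, lying on the bench beyond the work; leave it alone. Origin on its underside, long axis x.
- planter: Small terracotta planter, 96 mm across and 75 mm high, standing on the bench near the robot's left; leave it alone. Origin: centre of its underside.
There are look-alikes about, which are no part of the job. What is shaped like the apple5 but blue is not meant.

How it is judged:
On the way, in this order (a step that is already met when the one before it is completed fails the run):
1. all three jam nuts are tight (1.30 rad or more) (value of joint each of nut1, nut2, nut3 above 1.3 rad), for 0.2 s.
2. the riser sits on the board over the pin (horizontal distance between riser and plinth_top below 0.005 m and z of riser in the frame of plinth_top between -0.004 and 0.004 m and angle between riser's own z axis and vertical below 0.06 rad), for 0.2 s.
3. the first apple stands on the riser or the board (((z of apple1 in the frame of riser between 0.031 and 0.041 m and horizontal distance between apple1 and riser below 0.015 m) or (z of apple1 in the frame of plinth_top between -0.004 and 0.005 m and horizontal distance between apple1 and plinth_top between 0.048 and 0.085 m) or (z of apple2 in the frame of riser between 0.031 and 0.041 m and horizontal distance between apple2 and riser below 0.015 m) or (z of apple2 in the frame of plinth_top between -0.004 and 0.005 m and horizontal distance between apple2 and plinth_top between 0.048 and 0.085 m) or (z of apple3 in the frame of riser between 0.031 and 0.041 m and horizontal distance between apple3 and riser below 0.015 m) or (z of apple3 in the frame of plinth_top between -0.004 and 0.005 m and horizontal distance between apple3 and plinth_top between 0.048 and 0.085 m) or (z of apple4 in the frame of riser between 0.031 and 0.041 m and horizontal distance between apple4 and riser below 0.015 m) or (z of apple4 in the frame of plinth_top between -0.004 and 0.005 m and horizontal distance between apple4 and plinth_top between 0.048 and 0.085 m) or (z of apple5 in the frame of riser between 0.031 and 0.041 m and horizontal distance between apple5 and riser below 0.015 m) or (z of apple5 in the frame of plinth_top between -0.004 and 0.005 m and horizontal distance between apple5 and plinth_top between 0.048 and 0.085 m) or (z of apple6 in the frame of riser between 0.031 and 0.041 m and horizontal distance between apple6 and riser below 0.015 m) or (z of apple6 in the frame of plinth_top between -0.004 and 0.005 m and horizontal distance between apple6 and plinth_top between 0.048 and 0.085 m))), for 0.2 s.
At the end, for the whole second after the job is handed in: Nuts 1.30 rad or more; riser on the board, within 5 mm of the pin; one apple on the riser, within 15 mm of its centre; all others on the board, 48 to 85 mm from its centre; apples upright within 0.1 rad, at rest, not touching each other or the riser's side (all of step 1 and all of step 2 and ((z of apple1 in the frame of riser between 0.031 and 0.041 m and horizontal distance between apple1 and riser below 0.015 m) or (z of apple1 in the frame of plinth_top between -0.004 and 0.005 m and horizontal distance between apple1 and plinth_top between 0.048 and 0.085 m)) and angle between each of apple1, apple2, apple3, apple4, apple5, apple6's own z axis and vertical below 0.1 rad and linear speed of each of apple1, apple2, apple3, apple4, apple5, apple6 below 0.03 m/s and ((z of apple2 in the frame of riser between 0.031 and 0.041 m and horizontal distance between apple2 and riser below 0.015 m) or (z of apple2 in the frame of plinth_top between -0.004 and 0.005 m and horizontal distance between apple2 and plinth_top between 0.048 and 0.085 m)) and ((z of apple3 in the frame of riser between 0.031 and 0.041 m and horizontal distance between apple3 and riser below 0.015 m) or (z of apple3 in the frame of plinth_top between -0.004 and 0.005 m and horizontal distance between apple3 and plinth_top between 0.048 and 0.085 m)) and ((z of apple4 in the frame of riser between 0.031 and 0.041 m and horizontal distance between apple4 and riser below 0.015 m) or (z of apple4 in the frame of plinth_top between -0.004 and 0.005 m and horizontal distance between apple4 and plinth_top between 0.048 and 0.085 m)) and ((z of apple5 in the frame of riser between 0.031 and 0.041 m and horizontal distance between apple5 and riser below 0.015 m) or (z of apple5 in the frame of plinth_top between -0.004 and 0.005 m and horizontal distance between apple5 and plinth_top between 0.048 and 0.085 m)) and ((z of apple6 in the frame of riser between 0.031 and 0.041 m and horizontal distance between apple6 and riser below 0.015 m) or (z of apple6 in the frame of plinth_top between -0.004 and 0.005 m and horizontal distance between apple6 and plinth_top between 0.048 and 0.085 m)) and ((z of apple1 in the frame of riser between 0.031 and 0.041 m and horizontal distance between apple1 and riser below 0.015 m) or (z of apple2 in the frame of riser between 0.031 and 0.041 m and horizontal distance between apple2 and riser below 0.015 m) or (z of apple3 in the frame of riser between 0.031 and 0.041 m and horizontal distance between apple3 and riser below 0.015 m) or (z of apple4 in the frame of riser between 0.031 and 0.041 m and horizontal distance between apple4 and riser below 0.015 m) or (z of apple5 in the frame of riser between 0.031 and 0.041 m and horizontal distance between apple5 and riser below 0.015 m) or (z of apple6 in the frame of riser between 0.031 and 0.041 m and horizontal distance between apple6 and riser below 0.015 m)) and contact force between apple1 and apple2 below 0.05 N and contact force between each of apple1, apple2 and apple3 below 0.05 N and contact force between each of apple1, apple2, apple3 and apple4 below 0.05 N and contact force between each of apple1, apple2, apple3, apple4 and apple5 below 0.05 N and contact force between each of apple1, apple2, apple3, apple4, apple5 and apple6 below 0.05 N and ((z of apple1 in the frame of riser between 0.031 and 0.041 m and horizontal distance between apple1 and riser below 0.015 m) or contact force between apple1 and riser below 0.05 N) and ((z of apple2 in the frame of riser between 0.031 and 0.041 m and horizontal distance between apple2 and riser below 0.015 m) or contact force between apple2 and riser below 0.05 N) and ((z of apple3 in the frame of riser between 0.031 and 0.041 m and horizontal distance between apple3 and riser below 0.015 m) or contact force between apple3 and riser below 0.05 N) and ((z of apple4 in the frame of riser between 0.031 and 0.041 m and horizontal distance between apple4 and riser below 0.015 m) or contact force between apple4 and riser below 0.05 N) and ((z of apple5 in the frame of riser between 0.031 and 0.041 m and horizontal distance between apple5 and riser below 0.015 m) or contact force between apple5 and riser below 0.05 N) and ((z of apple6 in the frame of riser between 0.031 and 0.041 m and horizontal distance between apple6 and riser below 0.015 m) or contact force between apple6 and riser below 0.05 N)).
It fails at once if a levelling stud turned by more than 0.25 rad (value of joint any of stud1, stud2, stud3 above 0.25 rad or value of joint any of stud1, stud2, stud3 below -0.25 rad).
It fails at once if the level pushed more than 3 cm from its place (distance of level from where it was at the start of the episode above 0.03 m).
It fails at once if the spanner pushed more than 3 cm from its place (distance of spanner from where it was at the start of the episode above 0.03 m).
It fails at once if the planter pushed more than 3 cm from its place (distance of planter from where it was at the start of the episode above 0.03 m).
Of apple1, apple2, apple3, apple4, apple5, apple6 only 3 to 5 are there at a start; the rules pass over those that are not, and their reading is None.
At some moment in a run one of riser may be knocked a few centimetres aside while the robot is not near it.
Once in a run the grip may slacken for a moment while it holds something.
It also fails if it takes over 210 s, if anything falls off the work surface, if the arm or the gripper's body presses on something with over 40 N, if the wrist force passes 120 N, or if a joint passes its speed limit or range.

## Working session

There is one attempt and no reset: what is moved stays moved. The work goes in short steps, Python scripts to look and compute and a shell command to move; the robot and the scene stay as the last step left them, time stands still between calls to the robot, and variables do not carry over. Pictures are saved under pics/ and viewed, at most 14 in all, crops included, and the job is handed in when it is done.

```bash
mkdir -p pics
cat > h.py <<'E'
import numpy as np, cv2
from rig import get_state, imaging, ticket
def snap(name,tag):
    im=imaging.get_image(name); cv2.imwrite(f'pics/{tag}.png',im[:,:,::-1]); return im
def ray(name,uv):
    p=imaging.camera_params(name);K=np.array(p["camera_matrix"]);T=np.array(p["cam_to_world"])
    d=T[:3,:3]@np.linalg.inv(K)@np.array([uv[0],uv[1],1.]);return T[:3,3],d
def onz(name,uv,z):
    o,d=ray(name,uv);return o+d*(z-o[2])/d[2]
def tri(a,b):
    (o1,d1),(o2,d2)=ray("scene",a),ray("top",b)
    d1=d1/np.linalg.norm(d1);d2=d2/np.linalg.norm(d2)
    s=np.linalg.lstsq(np.c_[d1,-d2],o2-o1,rcond=None)[0]
    p,q=o1+s[0]*d1,o2+s[1]*d2
    return (p+q)/2,np.linalg.norm(p-q)
def proj(name,P):
    p=imaging.camera_params(name);K=np.array(p["camera_matrix"]);T=np.array(p["cam_to_world"])
    c=T[:3,:3].T@(np.array(P)-T[:3,3]);u=K@c;return u[:2]/u[2]
E
python3 - <<'E'
from h import *
np.set_printoptions(precision=4,suppress=True)
for n in("scene","top"):
    im=snap(n,n+"0");p=imaging.camera_params(n)
    print(n,p["camera_matrix"],p["cam_to_world"])
s=get_state();print(s)
E
```

```text
scene [[479.7694   0.     261.2612]
 [  0.     479.7694 182.6579]
 [  0.       0.       1.    ]] [[ 0.3213  0.6634 -0.6758  1.4493]
 [ 0.9469 -0.2348  0.2196 -0.2876]
 [-0.013  -0.7105 -0.7036  1.0314]
 [ 0.      0.      0.      1.    ]]
top [[410.1426   0.     255.8805]
 [  0.     410.1426 189.4885]
 [  0.       0.       1.    ]] [[ 0.0035 -0.995   0.0995  0.3867]
 [-0.9996 -0.0008  0.0273  0.0089]
 [-0.0271 -0.0996 -0.9947  1.138 ]
 [ 0.      0.      0.      1.    ]]
{'clock': 0.1, 'qpos': array([ 1.139 ,  0.2766,  1.506 , -0.    ,  1.3607, -0.121 ]), 'qd': array([-0.0003, -0.0021, -0.0016, -0.0018,  0.    , -0.0006]), 'effort': array([  0.0005, -41.7701, -24.6402,  -0.0005,   0.0058,   0.    ]), 'position': array([0.1756, 0.547 , 0.2495]), 'ee_rot': array([-0.0002,  0.1547,  0.988 , -0.0008]), 'contact_force': array([-0.54  ,  0.7095, -0.5463]), 'moment': array([-0.0139,  0.0482, -0.0692]), 'gripper_force': 0.0, 'width': 0.08557184747296738}
```

View pics/scene0.png

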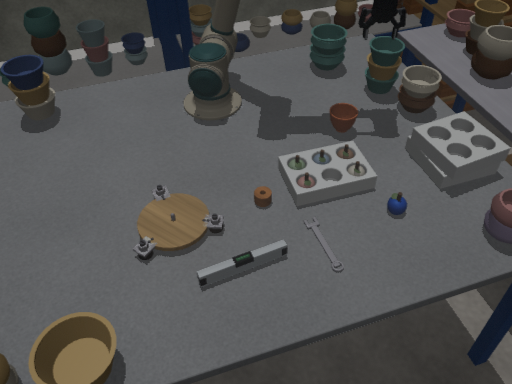

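View pics/top0.png

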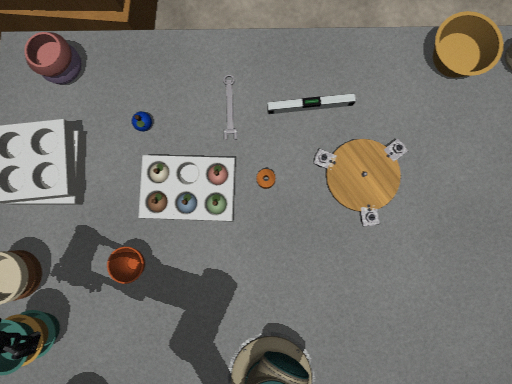

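Scene view: plinth at (173,222) with nuts at (160,191), (214,221) and (145,245), riser at (263,196), tray at (327,173). Top view: plinth at (364,174), nuts at (325,158), (396,149), (370,216), and five apples in the tray. A deep-blue apple on the bench at (142,121) is the look-alike. I'll zoom in.

Run:
```python
from h import *
t=cv2.imread('pics/top0.png');s=cv2.imread('pics/scene0.png')
R=lambda im,x,y,w,h:cv2.resize(im[y:y+h,x:x+w],(400,300),interpolation=cv2.INTER_CUBIC)
a=np.vstack([np.hstack([R(t,310,125,112,108)[:, :],R(t,130,105,150,124)]),np.hstack([R(s,125,175,112,90),R(s,245,135,140,105)])])
cv2.imwrite('pics/z0.png',a)
```

```text
(no output)
```

View pics/z0.png

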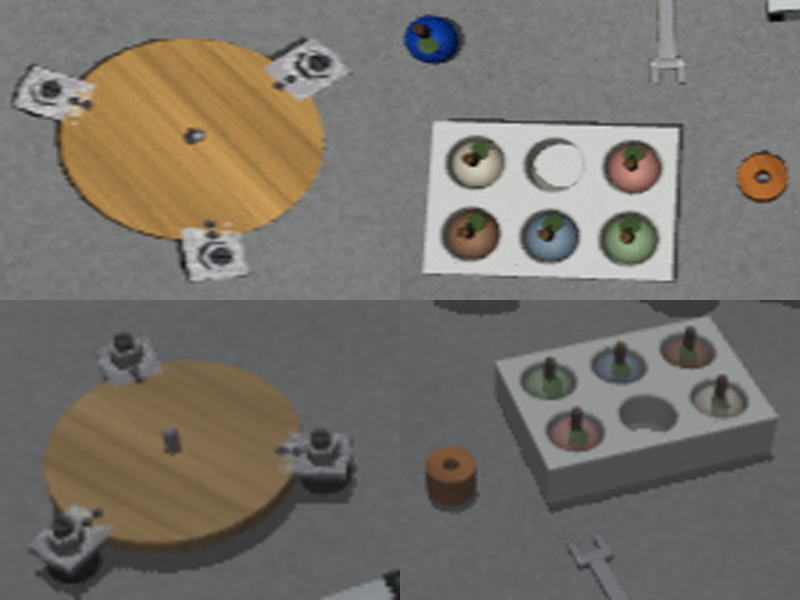

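The zoom shows five pale-glazed apples in the tray, with the top-middle pocket empty, and the deep-blue look-alike on the bench. The nuts and studs are on the ears and the pin is at the board centre. Next I'll measure.

```bash
cat > m.py <<'E'
from h import *
from scipy.optimize import least_squares
np.set_printoptions(precision=4,suppress=True)
def mask(im,lo,hi):
    h=cv2.cvtColor(im,cv2.COLOR_RGB2HSV);return cv2.inRange(h,np.array(lo),np.array(hi))
def circ(P):
    f=lambda q:np.hypot(P[:,0]-q[0],P[:,1]-q[1])-q[2]
    c0=P.mean(0);r=least_squares(f,[c0[0],c0[1],np.hypot(*(P-c0).T).mean()],loss='soft_l1',f_scale=.001)
    return r.x,np.median(abs(f(r.x)))
def blob(m,box):
    x,y,w,h=box;mm=np.zeros_like(m);mm[y:y+h,x:x+w]=m[y:y+h,x:x+w]
    cs=cv2.findContours(mm,cv2.RETR_EXTERNAL,cv2.CHAIN_APPROX_NONE)[0]
    return max(cs,key=cv2.contourArea)
E
python3 - <<'E'
from m import *
I={n:cv2.imread(f'pics/{n}0.png')[:,:,::-1].copy() for n in('top','scene')}
# board: wood hue
for n,box in(('top',(310,125,112,108)),('scene',(125,175,112,90))):
    c=blob(mask(I[n],(10,70,60),(28,255,255)),box)
    hull=cv2.convexHull(c)[:,0]
    for z in(.030,):
        P=np.array([onz(n,p,z)[:2] for p in c[:,0]]);print(n,'board',circ(P),len(P))
# riser
for n,box in(('top',(250,160,32,36)),('scene',(250,180,26,32))):
    c=blob(mask(I[n],(4,120,50),(14,255,255)),box);print(n,'riser',cv2.boundingRect(c),cv2.minEnclosingCircle(c))
    if n=='top':
        for z in(.036,.03):print(circ(np.array([onz(n,p,z)[:2] for p in c[:,0]])))
# tray corners top
for n,box in(('top',(130,145,112,85)),('scene',(270,140,110,70))):
    m=mask(I[n],(0,0,150 if n=='top' else 120),(180,40,255));c=blob(m,box)
    q=cv2.boxPoints(cv2.minAreaRect(c)) if n=='top' else cv2.approxPolyDP(c,5,True)[:,0]
    print(n,'tray',q.tolist(),[onz(n,p,.05)[:2].round(4).tolist() for p in q])
# dark studs/pin
for n,box in(('top',(310,125,112,108)),('scene',(125,175,112,90))):
    x,y,w,h=box;g=cv2.cvtColor(I[n],cv2.COLOR_RGB2GRAY)
    hsv=cv2.cvtColor(I[n],cv2.COLOR_RGB2HSV)
    k=cv2.inRange(hsv,np.array((0,0,0)),np.array((180,70,75 if n=='top' else 60)))
    k[:y]=0;k[y+h:]=0;k[:,:x]=0;k[:,x+w:]=0
    N,l,st,ce=cv2.connectedComponentsWithStats(k)
    for i in range(1,N):
        if st[i,4]>4:print(n,st[i].tolist(),ce[i])
E
```

```text
top board (array([ 0.5387, -0.2504,  0.0981]), np.float64(0.001288897173261333)) 230
scene board (array([ 0.5438, -0.2509,  0.0982]), np.float64(0.0019369620979338975)) 203
top riser (257, 169, 18, 19) ((265.5555419921875, 178.0), 9.676985740661621)
(array([0.5286, 0.013 , 0.0246]), np.float64(0.000643023113002409))
(array([0.5294, 0.013 , 0.0247]), np.float64(0.0006463011514890593))
scene riser (255, 187, 16, 12) ((262.5, 192.5), 7.905794143676758)
top tray [[137.95004272460938, 217.49832153320312], [140.05325317382812, 154.40176391601562], [233.81576538085938, 157.52719116210938], [231.71255493164062, 220.62374877929688]] [[0.4201, 0.3534], [0.5909, 0.3532], [0.582, 0.0984], [0.4125, 0.1025]]
scene tray [[376, 175], [353, 141], [279, 156], [297, 193]] [[0.589, 0.3473], [0.4259, 0.3537], [0.4145, 0.1077], [0.5802, 0.1011]]
top [385, 139, 11, 7, 18] [390.0556 142.2222]
top [333, 145, 8, 8, 9] [336.5556 148.3333]
top [397, 145, 5, 5, 23] [398.8261 147.    ]
top [393, 147, 4, 6, 7] [394.1429 149.8571]
top [322, 154, 5, 6, 25] [323.8  156.76]
top [315, 164, 7, 3, 7] [318.     165.1429]
top [362, 172, 3, 5, 7] [363.     173.7143]
top [360, 212, 2, 10, 14] [360.4286 216.7857]
top [369, 214, 6, 6, 25] [371.28 216.88]
scene [157, 186, 5, 5, 18] [159.     187.8333]
scene [156, 191, 9, 4, 16] [160.375  192.6875]
scene [212, 215, 5, 5, 19] [214.2632 216.8947]
scene [172, 216, 3, 4, 9] [172.8889 217.8889]
scene [211, 220, 9, 4, 18] [214.9444 222.0556]
scene [184, 224, 40, 29, 174] [206.4885 235.8851]
scene [140, 239, 5, 7, 25] [141.76 242.56]
scene [139, 245, 9, 6, 21] [143.6667 248.381 ]
scene [135, 247, 23, 17, 133] [146.9474 255.9098]
scene [159, 250, 8, 6, 15] [162.7333 252.8   ]
scene [169, 250, 15, 5, 31] [175.9677 252.0645]
scene [233, 256, 4, 9, 22] [234.7727 259.6364]
```

Run:
```python
import cv2,numpy as np
t=cv2.imread('pics/top0.png');s=cv2.imread('pics/scene0.png')
def R(im,cx,cy,z):
    w,h=24,18
    o=cv2.resize(im[cy-h//2:cy+h//2,cx-w//2:cx+w//2],(264,198),interpolation=cv2.INTER_NEAREST)
    return np.clip(o.astype(float)*z,0,255).astype(np.uint8)
r=[R(t,x,y,1) for x,y in((325,158),(397,149),(370,216))]
r2=[R(s,x,y,1.5) for x,y in((160,191),(214,220),(145,244))]
r3=[R(t,364,174,1),R(s,173,217,1.5),R(t,265,178,1)]
cv2.imwrite('pics/z1.png',np.vstack([np.hstack(a) for a in(r,r2,r3)]))
```

```text
(no output)
```

View pics/z1.png

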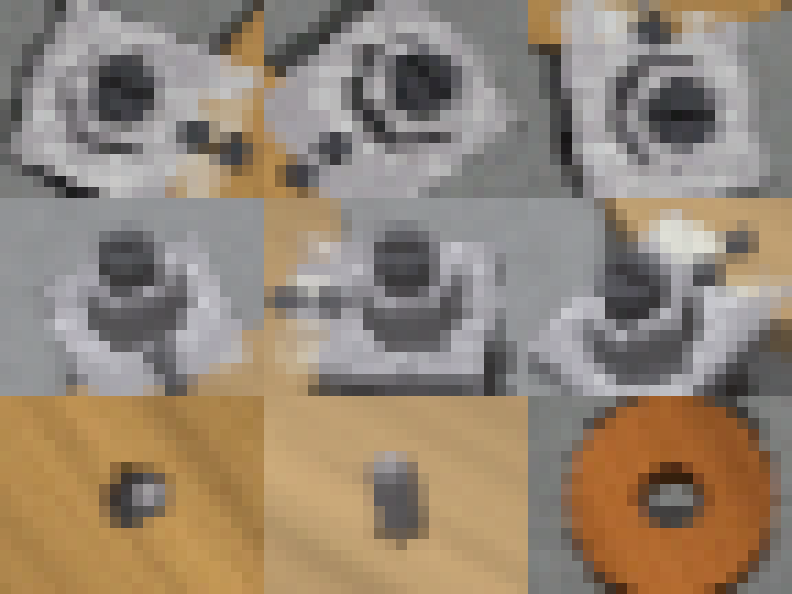

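The crops show the three dark stud tops in the top view at (323.8,156.8), (398.8,147) and (371.3,216.9). The pin tip is bright, at about (364.5,174) in the top view and (173,214) in the scene view. The riser bore is at about (265.5,178).

Run:
```python
from m import *
T=[(323.8,156.8),(398.8,147),(371.3,216.9)]
S=[(159,186.8),(214.3,215.9),(141.8,241)]
for a,b in zip(T,S):print(onz('top',a,.052),tri(b,a))
P=np.array([onz('top',a,.052)[:2] for a in T])
f=lambda q:(np.array([[q[0]+.117*np.cos(q[2]+k*2*np.pi/3),q[1]+.117*np.sin(q[2]+k*2*np.pi/3)] for k in range(3)])-Q).ravel()
for n,pts in(('top',T),('scene',S)):
    Q=np.array([onz(n,a,.052)[:2] for a in pts])
    best=None
    for perm in((0,1,2),(0,2,1)):
        Q0=Q;Q=Q0[list(perm)];c=Q.mean(0);a=np.arctan2(*(Q[0]-c)[::-1]);r=least_squares(f,[*c,a])
        if best is None or r.cost<best[0]:best=(r.cost,r.x,f(r.x),perm,f(r.x)+Q.ravel())
        Q=Q0
    print(n,best)
print('pin',onz('top',(364.3,173.8),.051),tri((172.9,215),(364.3,173.8)))
# riser top in scene by mask ellipse of brighter top
I={n:cv2.imread(f'pics/{n}0.png')[:,:,::-1].copy() for n in('top','scene')}
print('riser bore top',onz('top',(265.5,177.5),.036),tri((262.8,190.5),(265.5,177.9)))
# apples: brown dark stems
for n,box in(('top',(130,145,112,85)),('scene',(280,138,100,60))):
    hsv=cv2.cvtColor(I[n],cv2.COLOR_RGB2HSV)
    x,y,w,h=box;k=cv2.inRange(hsv,np.array((0,90,10)),np.array((16,255,110 if n=='top' else 75)))
    k[:y]=0;k[y+h:]=0;k[:,:x]=0;k[:,x+w:]=0
    N,l,st,ce=cv2.connectedComponentsWithStats(k)
    for i in range(1,N):
        if st[i,4]>4:print(n,st[i].tolist(),ce[i],onz(n,ce[i],.078)[:2])
t=cv2.resize(I['top'][150:226,135:240],(0,0),fx=5.5,fy=5.5,interpolation=cv2.INTER_NEAREST)
cv2.imwrite('pics/z2.png',t[:,:,::-1])
```

```text
[ 0.5832 -0.1425  0.052 ] (array([ 0.556 , -0.1985,  0.1594]), np.float64(0.14175163109848604))
[ 0.6094 -0.3419  0.052 ] (array([ 0.6199, -0.2303,  0.144 ]), np.float64(0.16960976393828833))
[ 0.4233 -0.2646  0.052 ] (array([ 0.4271, -0.3383, -0.1685]), np.float64(0.03612063706706541))
top (np.float64(9.826398780145676e-07), array([ 0.5386, -0.2497,  1.1769]), array([ 0.0003,  0.0009, -0.0007, -0.0002,  0.0003, -0.0007]), (0, 2, 1), array([ 0.5836, -0.1416,  0.4226, -0.2648,  0.6098, -0.3426]))
scene (np.float64(4.758956704518838e-06), array([ 0.5409, -0.2508, -3.0236]), array([-0.0015,  0.0012,  0.002 , -0.0013, -0.0005,  0.0001]), (0, 2, 1), array([ 0.4247, -0.2645,  0.6109, -0.3445,  0.5871, -0.1433]))
pin [ 0.5375 -0.2492  0.051 ] (array([ 0.5388, -0.2498,  0.0437]), np.float64(0.0021817361210690034))
riser bore top [0.5296 0.0132 0.036 ] (array([0.5284, 0.0145, 0.0396]), np.float64(0.0027910754770586414))
top [220, 165, 6, 5, 7] [222.4286 166.8571] [0.5522 0.1258]
top [154, 169, 5, 5, 17] [155.9412 170.7647] [0.542  0.3009]
top [214, 171, 5, 5, 19] [215.9474 172.7368] [0.5367 0.1426]
top [148, 192, 19, 20, 135] [157.0815 201.5185] [0.461  0.2956]
top [183, 200, 4, 4, 14] [184.2857 201.5   ] [0.4612 0.2243]
top [213, 201, 4, 4, 12] [214.5 202.5] [0.4587 0.1454]
```

View pics/z2.png

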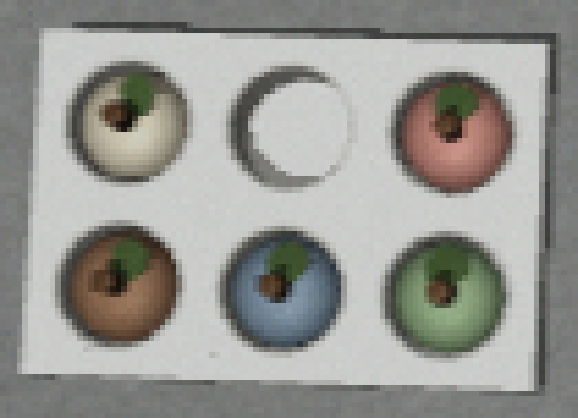

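Two views agree on the nuts to about 2 mm. The z2 crop shows the stem tops in the top view at roughly cream (156,171), pink (216,172.5), brown (154,201), blue (184,202) and green (214.5,203). I'm moving to nut 1, the one at about 67°.

```bash
A='python3 -m inch'; 
$A '[{"claw":0.0,"travel":[0.68,-1,0],"turn":-0.1},{"claw":0.0,"travel":[0.68,-1,0],"turn":-0.1},{"claw":0.0,"travel":[0.68,-1,0],"turn":-0.1},{"claw":0.0,"travel":[0.68,-1,0],"turn":-0.1},{"claw":0.0,"travel":[0.68,-1,0],"turn":-0.1}]' 40
$A '[{"claw":0.0,"travel":[0.68,-1,0],"turn":-0.1},{"claw":0.0,"travel":[0.68,-1,0],"turn":-0.1},{"claw":0.0,"travel":[0.68,-1,0],"turn":-0.1},{"claw":0.0,"travel":[0.68,-1,0],"turn":-0.1},{"claw":0.0,"travel":[0.68,-1,0],"turn":-0.1}]'
$A '[{"claw":0.0,"travel":[0.68,-1,0],"turn":-0.1},{"claw":0.0,"travel":[0.68,-1,0],"turn":-0.1},{"claw":0.0,"travel":[0.68,-1,0],"turn":-0.1},{"claw":0.0,"travel":[0.68,-1,0],"turn":-0.1},{"claw":0.0,"travel":[0.68,-1,0],"turn":-0.1}]'
cat > d.py <<'E'
# prints state and the move (in units) needed to x y z yaw(deg of tool y)
import sys;from m import *
s=get_state();w,x,y,z=s['ee_rot']
R=np.array([2*(x*y-w*z),1-2*(x*x+z*z)]);yaw=np.degrees(np.arctan2(R[1],R[0]))
p=s['position']
print('t%.1f'%s['clock'],'pos',p,'yaw %.1f'%yaw,'F',s['contact_force'],'M',s['moment'],'w %.4f gf %.1f'%(s['width'],s['gripper_force']))
if len(sys.argv)>4:
    t=np.array([float(a) for a in sys.argv[1:4]]);d=(float(sys.argv[4])-yaw+90)%180-90
    print('travel',(t-p)/.2,'turn %.3f'%(d/180))
E
python3 d.py 0.5848 -0.1423 0.1 17
```

```text
clock: 0.6
position: [0.3125, 0.3452, 0.25]
ee_rot: [0.0, 0.308, 0.952, -0.0]
contact_force: [0.7, -0.2, 0.2]
width: 0.0429
gripper_force: 0.0
clock: 1.1
position: [0.4487, 0.1451, 0.2501]
ee_rot: [0.0, 0.453, 0.892, -0.0]
contact_force: [0.6, 1.0, 0.2]
width: 0.0428
gripper_force: 0.0
clock: 1.6
position: [0.5849, -0.055, 0.2498]
ee_rot: [-0.0, 0.587, 0.81, -0.0]
contact_force: [-0.4, 0.8, -0.7]
width: 0.0429
gripper_force: 0.0
t1.6 pos [ 0.5849 -0.055   0.2498] yaw 18.1 F [-0.3536  0.8094 -0.7323] M [0.0137 0.0377 0.0178] w 0.0429 gf 0.0
travel [-0.0003 -0.4363 -0.7489] turn -0.006
```

```bash
A='python3 -m inch'; 
$A '[{"claw":0.0,"travel":[0,-0.436,-0.25],"turn":0},{"claw":0.0,"travel":[0,-0.436,-0.5],"turn":0},{"claw":0.0,"travel":[0,-0.436,-0.75],"turn":0},{"claw":0.0,"travel":[0,-0.436,-0.9],"turn":0},{"claw":0.0,"travel":[0,-0.436,-0.95],"turn":0}]'
$A '[{"claw":0.0,"travel":[0,0,-0.01],"turn":0},{"claw":0.0,"travel":[0,0,-0.02],"turn":0}]'
$A '[{"claw":0.0,"travel":[0,0,-0.01],"turn":0}]'
python3 d.py;python3 - <<'E'
from m import *
s=snap('scene','s1');cv2.imwrite('pics/s1c.png',cv2.resize(s[150:290,90:290,::-1],(800,560),interpolation=cv2.INTER_CUBIC))
E
```

```text
clock: 2.1
position: [0.5806, -0.1397, 0.0555]
ee_rot: [-0.004, 0.587, 0.81, -0.001]
contact_force: [-0.5, 0.2, 0.6]
width: 0.0424
gripper_force: 0.0
clock: 2.3
position: [0.5841, -0.1398, 0.0563]
ee_rot: [-0.0, 0.586, 0.81, 0.0]
contact_force: [1.5, -1.1, 0.8]
width: 0.0429
gripper_force: 0.0
clock: 2.4
position: [0.5854, -0.1399, 0.056]
ee_rot: [0.002, 0.586, 0.81, 0.001]
contact_force: [-0.4, 0.6, 0.3]
width: 0.0429
gripper_force: 0.0
t2.4 pos [ 0.5854 -0.1399  0.056 ] yaw 18.2 F [-0.3597  0.5729  0.3013] M [ 0.0383  0.0284 -0.0126] w 0.0429 gf 0.0
```

View pics/s1c.png

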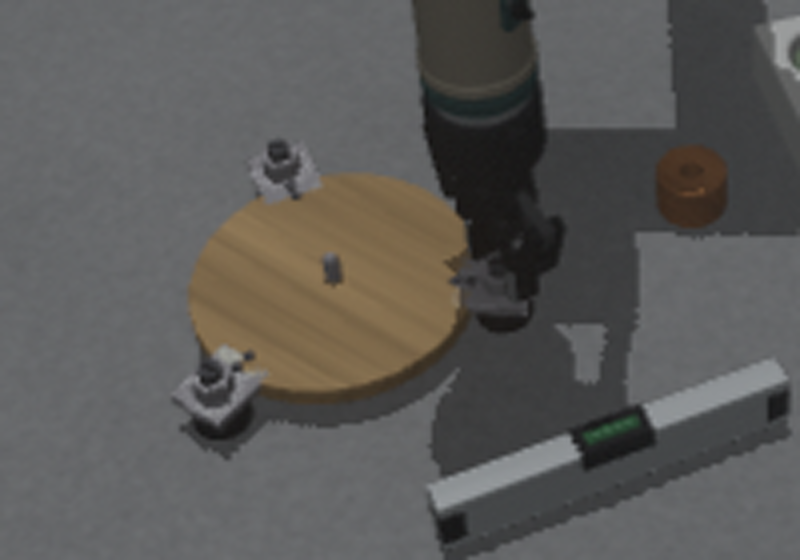

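The crop shows the gripper straddling the nut on the riser-side ear at crop (490,290). I'll let it settle and correct the offset.

```bash
A='python3 -m inch'; 
$A '[{"claw":0.0,"travel":[0,-0.01,-0.01],"turn":0},{"claw":0.0,"travel":[0,-0.01,-0.01],"turn":0},{"claw":0.0,"travel":[0,-0.01,-0.01],"turn":0}]' >/dev/null
python3 d.py 0.5848 -0.1423 0.052 17
$A '[{"claw":0.0,"travel":[0,0,-0.01],"turn":0},{"claw":0.0,"travel":[0,0,-0.01],"turn":0}]'>/dev/null
python3 d.py 0.5848 -0.1423 0.052 17
```

```text
t2.8 pos [ 0.5842 -0.1418  0.053 ] yaw 18.2 F [ 0.7976  0.6416 -0.4575] M [-0.0235 -0.0157 -0.0193] w 0.0427 gf 0.0
travel [ 0.0032 -0.0027 -0.0051] turn -0.007
t3.0 pos [ 0.5837 -0.1416  0.0502] yaw 18.2 F [ 0.2446 -0.0775  0.3504] M [ 0.0323  0.0174 -0.0257] w 0.0429 gf 0.0
travel [ 0.0054 -0.0033  0.0088] turn -0.007
```

```bash
A='python3 -m inch'; 
$A '[{"claw":0.0,"travel":[0.003,-0.003,0.025],"turn":0},{"claw":-0.3,"travel":[0.003,-0.003,0.025],"turn":0},{"claw":-0.6,"travel":[0.003,-0.003,0.025],"turn":0},{"claw":-0.8,"travel":[0.003,-0.003,0.025],"turn":0},{"claw":-0.8,"travel":[0.003,-0.003,0.025],"turn":0}]' 40 >/dev/null
$A '[{"claw":-0.8,"travel":[0,0,0],"turn":0},{"claw":-0.8,"travel":[0,0,0],"turn":0},{"claw":-0.8,"travel":[0,0,0],"turn":0}]'>/dev/null
python3 d.py 0.5848 -0.1423 0.052 17
```

```text
t3.8 pos [ 0.5849 -0.1426  0.0562] yaw 18.2 F [-1.4081 -0.6206  4.5747] M [-0.0472  0.2239  0.068 ] w 0.0242 gf 39.0
travel [-0.0005  0.0017 -0.0211] turn -0.007
```

```bash
A='python3 -m inch'; 
$A '[{"claw":-0.8,"travel":[0,0,0],"turn":-0.04},{"claw":-0.8,"travel":[0,0,0],"turn":-0.08},{"claw":-0.8,"travel":[0,0,0],"turn":-0.12},{"claw":-0.8,"travel":[0,0,0],"turn":-0.16},{"claw":-0.8,"travel":[0,0,0],"turn":-0.16}]'>/dev/null
python3 d.py
$A '[{"claw":-0.8,"travel":[0,0,0],"turn":-0.04},{"claw":-0.8,"travel":[0,0,0],"turn":-0.08},{"claw":-0.8,"travel":[0,0,0],"turn":-0.12},{"claw":-0.8,"travel":[0,0,0],"turn":-0.12}]'>/dev/null
python3 d.py
```

```text
t4.2 pos [ 0.5846 -0.1426  0.0562] yaw -10.7 F [-1.2032 -1.0987  6.0239] M [-0.0894  0.2279 -0.0528] w 0.0240 gf 39.0
t4.7 pos [ 0.5844 -0.1425  0.0562] yaw -32.3 F [-1.4844 -0.6999  5.9449] M [-0.0543  0.2971 -0.0845] w 0.0237 gf 39.1
```

```bash
A='python3 -m inch'; 
for i in 1; do
$A '[{"claw":-0.8,"travel":[0,0,0],"turn":-0.03},{"claw":-0.8,"travel":[0,0,0],"turn":-0.03}]'>/dev/null
python3 d.py
$A '[{"claw":-0.8,"travel":[0,0,0],"turn":-0.03},{"claw":-0.8,"travel":[0,0,0],"turn":-0.03}]'>/dev/null
python3 d.py
$A '[{"claw":-0.8,"travel":[0,0,0],"turn":-0.03},{"claw":-0.8,"travel":[0,0,0],"turn":-0.03}]'>/dev/null
python3 d.py
done
```

```text
t4.8 pos [ 0.5844 -0.1425  0.0562] yaw -37.7 F [-2.7483 -0.9764  5.4779] M [-0.0778  0.3017 -0.0261] w 0.0240 gf 39.1
t5.0 pos [ 0.5844 -0.1425  0.0562] yaw -43.1 F [-2.2252  0.7899  6.7255] M [0.0434 0.3074 0.0362] w 0.0242 gf 39.1
t5.2 pos [ 0.5835 -0.1432  0.0561] yaw -48.4 F [-4.204  -2.7017  7.2314] M [-0.4067  0.7011 -0.049 ] w 0.0242 gf 39.1
```

```bash
A='python3 -m inch'; 
$A '[{"claw":-0.8,"travel":[0,0,0],"turn":-0.03},{"claw":-0.8,"travel":[0,0,0],"turn":-0.03}]'>/dev/null
python3 d.py
$A '[{"claw":-0.8,"travel":[0,0,0],"turn":-0.03},{"claw":-0.8,"travel":[0,0,0],"turn":-0.03}]'>/dev/null
python3 d.py
```

```text
t5.5 pos [ 0.5825 -0.1437  0.0561] yaw -53.8 F [-5.6872 -4.3692  7.8908] M [-0.6316  0.9854 -0.1598] w 0.0239 gf 39.2
t5.7 pos [ 0.583  -0.1431  0.056 ] yaw -59.2 F [-4.3833 -1.3958  7.255 ] M [-0.3348  0.7232  0.1286] w 0.0234 gf 39.8
```

```bash
A='python3 -m inch'; 
$A '[{"claw":-0.8,"travel":[0,0,0],"turn":-0.02},{"claw":-0.8,"travel":[0,0,0],"turn":-0.02}]'>/dev/null
python3 d.py
$A '[{"claw":-0.8,"travel":[0,0,0],"turn":-0.02},{"claw":-0.8,"travel":[0,0,0],"turn":-0.02}]'>/dev/null
python3 d.py
```

```text
t5.8 pos [ 0.5841 -0.1425  0.056 ] yaw -62.9 F [-2.543  -0.9694  6.5758] M [-0.092   0.3417 -0.0932] w 0.0229 gf 38.9
t6.0 pos [ 0.5836 -0.1426  0.0559] yaw -66.4 F [-3.1843 -0.5059  6.3471] M [-0.1158  0.556  -0.0984] w 0.0227 gf 38.9
```

```bash
A='python3 -m inch'; 
$A '[{"claw":-0.8,"travel":[0,0,0],"turn":-0.02},{"claw":-0.8,"travel":[0,0,0],"turn":-0.02}]'>/dev/null
python3 d.py
$A '[{"claw":-0.8,"travel":[0,0,0],"turn":-0.02},{"claw":-0.8,"travel":[0,0,0],"turn":-0.02}]'>/dev/null
python3 d.py
python3 - <<'E'
from rig import *
print(get_state()['effort'].round(3),get_state()['qpos'].round(3))
E
```

```text
t6.2 pos [ 0.5838 -0.1424  0.056 ] yaw -70.1 F [-2.496  -0.2398  6.1695] M [ 0.0136  0.4562 -0.128 ] w 0.0224 gf 39.7
t6.5 pos [ 0.5842 -0.1423  0.056 ] yaw -73.6 F [-1.8934  1.0113  6.3159] M [0.0701 0.2401 0.2569] w 0.0226 gf 39.8
[ -0.316 -44.592 -18.42    0.256  -0.666   0.513] [-3.540e-01  4.790e-01  1.713e+00 -1.000e-03  9.500e-01  9.300e-01]
```

```bash
A='python3 -m inch'
cat >> d.py <<'E'
print('j6 effort %.3f'%s['effort'][5])
E
$A '[{"claw":-0.8,"travel":[0,0,0],"turn":-0.02},{"claw":-0.8,"travel":[0,0,0],"turn":-0.02}]'>/dev/null
python3 d.py
$A '[{"claw":-0.8,"travel":[0,0,0],"turn":-0.02},{"claw":-0.8,"travel":[0,0,0],"turn":-0.02}]'>/dev/null
python3 d.py
```

```text
t6.7 pos [ 0.5837 -0.1423  0.0559] yaw -77.1 F [-2.8487 -0.3006  6.5994] M [0.0474 0.4435 0.6655] w 0.0227 gf 40.5
j6 effort 0.950
t6.8 pos [ 0.5843 -0.1422  0.056 ] yaw -80.7 F [-1.5878  0.0967  5.093 ] M [0.126  0.1905 0.821 ] w 0.0223 gf 45.4
j6 effort 1.055
```

```bash
A='python3 -m inch'; 
$A '[{"claw":0.0,"travel":[0,0,0],"turn":0},{"claw":0.0,"travel":[0,0,0],"turn":0},{"claw":0.0,"travel":[0,0,0],"turn":0},{"claw":0.0,"travel":[0,0,0.2],"turn":0},{"claw":0.0,"travel":[0,0,0.4],"turn":0}]' >/dev/null
python3 d.py 0.4232 -0.2646 0.12 -43
$A '[{"claw":0.0,"travel":[-0.8,-0.61,0],"turn":0.21},{"claw":0.0,"travel":[-0.8,-0.61,0],"turn":0.21},{"claw":0.0,"travel":[-0.8,-0.61,0],"turn":0.21},{"claw":0.0,"travel":[-0.8,-0.61,0],"turn":0.21},{"claw":0.0,"travel":[-0.8,-0.61,0],"turn":0.21}]' >/dev/null
python3 d.py 0.4232 -0.2646 0.056 -43
```

```text
t7.3 pos [ 0.5834 -0.142   0.1345] yaw -80.8 F [0.4759 0.7167 0.0929] M [ 0.0115 -0.0521 -0.0243] w 0.0427 gf 0.0
travel [-0.8008 -0.6129 -0.0727] turn 0.210
j6 effort 0.000
t7.8 pos [ 0.421  -0.2659  0.1351] yaw -42.9 F [ 0.5013  0.0047 -0.0655] M [-0.022   0.0316  0.0272] w 0.0430 gf 0.0
travel [ 0.0109  0.0066 -0.3957] turn -0.000
j6 effort 0.645
```

```bash
A='python3 -m inch'; 
$A '[{"claw":0.0,"travel":[0.005,0.003,-0.2],"turn":0},{"claw":0.0,"travel":[0.005,0.003,-0.35],"turn":0},{"claw":0.0,"travel":[0.005,0.003,-0.395],"turn":0},{"claw":0.0,"travel":[0.005,0.003,-0.395],"turn":0},{"claw":0.0,"travel":[0.005,0.003,-0.395],"turn":0}]' >/dev/null
python3 d.py 0.4232 -0.2646 0.056 -43
$A '[{"claw":-0.3,"travel":[0,0,0],"turn":0},{"claw":-0.6,"travel":[0,0,0],"turn":0},{"claw":-0.8,"travel":[0,0,0],"turn":0},{"claw":-0.8,"travel":[0,0,0],"turn":0},{"claw":-0.8,"travel":[0,0,0],"turn":0}]' 40 >/dev/null
python3 d.py 0.4232 -0.2646 0.056 -43
```

```text
t8.3 pos [ 0.4263 -0.2642  0.0571] yaw -43.0 F [ 0.4413  0.1264 -0.0021] M [ 0.0176 -0.0171  0.0044] w 0.0428 gf 0.0
travel [-0.0153 -0.0019 -0.0054] turn -0.000
j6 effort 0.000
t8.8 pos [ 0.4253 -0.2633  0.0578] yaw -43.0 F [-2.2376  0.9259  2.7573] M [ 0.321   0.2692 -0.0698] w 0.0234 gf 27.4
travel [-0.0107 -0.0067 -0.0092] turn 0.000
j6 effort -0.070
```

```bash
A='python3 -m inch'; 
$A '[{"claw":-0.8,"travel":[-0.005,-0.003,0],"turn":-0.04},{"claw":-0.8,"travel":[-0.005,-0.003,0],"turn":-0.08},{"claw":-0.8,"travel":[-0.005,-0.003,0],"turn":-0.12},{"claw":-0.8,"travel":[-0.005,-0.003,0],"turn":-0.16},{"claw":-0.8,"travel":[-0.005,-0.003,0],"turn":-0.16}]'>/dev/null
python3 d.py
$A '[{"claw":-0.8,"travel":[0,0,0],"turn":-0.03},{"claw":-0.8,"travel":[0,0,0],"turn":-0.06},{"claw":-0.8,"travel":[0,0,0],"turn":-0.06}]'>/dev/null
python3 d.py
$A '[{"claw":-0.8,"travel":[0,0,0],"turn":-0.03},{"claw":-0.8,"travel":[0,0,0],"turn":-0.06},{"claw":-0.8,"travel":[0,0,0],"turn":-0.06}]'>/dev/null
python3 d.py
```

```text
t9.3 pos [ 0.4259 -0.2643  0.0579] yaw -71.8 F [2.9974 3.1849 5.9809] M [ 0.5643 -0.3323 -0.0451] w 0.0231 gf 40.7
j6 effort 0.473
t9.7 pos [ 0.426  -0.2647  0.0579] yaw -82.5 F [1.699  2.4707 5.3683] M [ 0.4782 -0.249  -0.0181] w 0.0224 gf 40.3
j6 effort 0.325
t9.9 pos [ 0.426  -0.2651  0.0579] yaw -93.3 F [1.8864 0.9949 5.4314] M [ 0.2411 -0.2118  0.0078] w 0.0230 gf 40.2
j6 effort 0.327
```

```bash
A='python3 -m inch'; 
$A '[{"claw":-0.8,"travel":[0,0,0],"turn":-0.03},{"claw":-0.8,"travel":[0,0,0],"turn":-0.03}]'>/dev/null
python3 d.py
$A '[{"claw":-0.8,"travel":[0,0,0],"turn":-0.03},{"claw":-0.8,"travel":[0,0,0],"turn":-0.03}]'>/dev/null
python3 d.py
$A '[{"claw":-0.8,"travel":[0,0,0],"turn":-0.03},{"claw":-0.8,"travel":[0,0,0],"turn":-0.03}]'>/dev/null
python3 d.py
```

```text
t10.2 pos [ 0.426  -0.2654  0.0579] yaw -98.7 F [2.5317 0.8439 5.3595] M [ 0.1658 -0.1301  0.0284] w 0.0226 gf 40.1
j6 effort 0.324
t10.3 pos [ 0.4259 -0.2656  0.0579] yaw -104.1 F [ 0.9565 -0.0281  4.3764] M [ 0.1268 -0.1248 -0.0464] w 0.0229 gf 40.1
j6 effort 0.325
t10.6 pos [ 0.4259 -0.2658  0.0579] yaw -109.5 F [0.5849 0.3106 4.9493] M [ 0.0299 -0.1256  0.0375] w 0.0228 gf 40.1
j6 effort 0.327
```

Run:
```python
from m import *
s=snap('top','t2');cv2.imwrite('pics/t2c.png',cv2.resize(s[120:240,290:430,::-1],(700,600),interpolation=cv2.INTER_CUBIC))
```

```text
(no output)
```

View pics/t2c.png

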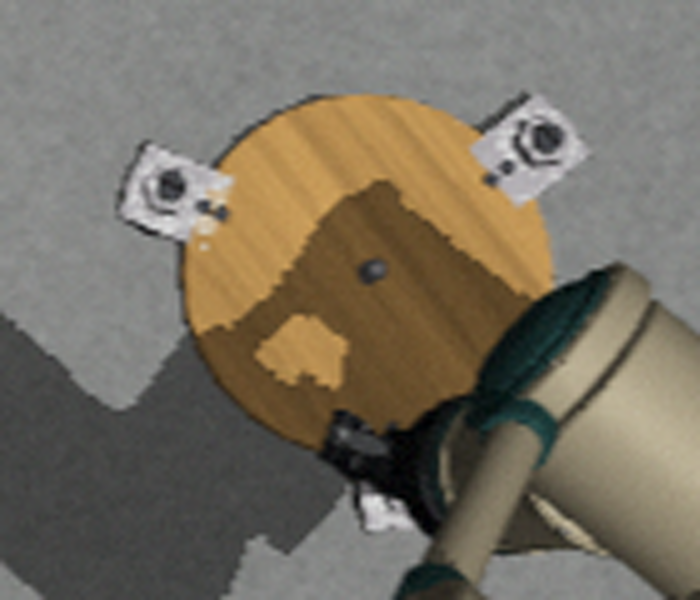

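The crop shows the gripper on the robot-side ear at crop (385,490), with the other two nuts and the pin visible. Turning on.

```bash
A='python3 -m inch'; 
$A '[{"claw":-0.8,"travel":[0,0,0],"turn":-0.03},{"claw":-0.8,"travel":[0,0,0],"turn":-0.03}]'>/dev/null
python3 d.py
$A '[{"claw":-0.8,"travel":[0,0,0],"turn":-0.02},{"claw":-0.8,"travel":[0,0,0],"turn":-0.02}]'>/dev/null
python3 d.py
$A '[{"claw":-0.8,"travel":[0,0,0],"turn":-0.02},{"claw":-0.8,"travel":[0,0,0],"turn":-0.02}]'>/dev/null
python3 d.py
```

```text
t10.8 pos [ 0.4258 -0.266   0.0579] yaw -114.9 F [ 0.2304 -0.5123  5.2048] M [-0.1377 -0.0579  0.0371] w 0.0226 gf 40.2
j6 effort 0.335
t11.0 pos [ 0.4258 -0.2661  0.0579] yaw -118.4 F [ 0.8389 -1.1891  5.8556] M [-0.1991 -0.      0.0938] w 0.0230 gf 39.9
j6 effort 0.253
t11.2 pos [ 0.4257 -0.2662  0.0579] yaw -122.0 F [-1.264  -1.2966  5.1758] M [-0.2128  0.0081  0.2969] w 0.0226 gf 39.6
j6 effort 0.480
```

```bash
A='python3 -m inch'; 
$A '[{"claw":-0.8,"travel":[0,0,0],"turn":-0.02},{"claw":-0.8,"travel":[0,0,0],"turn":-0.02}]'>/dev/null
python3 d.py
$A '[{"claw":-0.8,"travel":[0,0,0],"turn":-0.02},{"claw":-0.8,"travel":[0,0,0],"turn":-0.02}]'>/dev/null
python3 d.py
```

```text
t11.4 pos [ 0.4264 -0.2669  0.0578] yaw -125.6 F [ 0.4151 -5.5593  3.8873] M [-0.8865 -0.1191 -0.0039] w 0.0221 gf 39.9
j6 effort 0.258
t11.6 pos [ 0.4257 -0.2666  0.0578] yaw -129.2 F [-0.5381 -4.5316  6.6737] M [-0.7744  0.0989 -0.0605] w 0.0221 gf 39.3
j6 effort 0.193
```

```bash
A='python3 -m inch'; 
$A '[{"claw":-0.8,"travel":[0,0,0],"turn":-0.02},{"claw":-0.8,"travel":[0,0,0],"turn":-0.02}]'>/dev/null
python3 d.py
$A '[{"claw":-0.8,"travel":[0,0,0],"turn":-0.02},{"claw":-0.8,"travel":[0,0,0],"turn":-0.02}]'>/dev/null
python3 d.py
```

```text
t11.8 pos [ 0.426  -0.2671  0.0578] yaw -132.7 F [ 0.2847 -5.4527  3.9586] M [-1.0211  0.0128  0.1518] w 0.0222 gf 39.9
j6 effort 0.403
t12.0 pos [ 0.4254 -0.2667  0.0577] yaw -136.3 F [-1.2471 -4.225   6.3851] M [-0.9291  0.2459  0.1956] w 0.0218 gf 40.9
j6 effort 0.393
```

```bash
A='python3 -m inch'; 
$A '[{"claw":-0.8,"travel":[-0.005,0.008,0],"turn":0},{"claw":-0.8,"travel":[-0.005,0.008,0],"turn":-0.02},{"claw":-0.8,"travel":[-0.005,0.008,0],"turn":-0.02}]' 80 >/dev/null
python3 d.py
$A '[{"claw":-0.8,"travel":[0,0,0],"turn":-0.02},{"claw":-0.8,"travel":[0,0,0],"turn":-0.02}]'>/dev/null
python3 d.py
```

```text
t12.3 pos [ 0.4252 -0.2667  0.058 ] yaw -139.7 F [ 0.6752 -7.0121  4.9719] M [-1.3055  0.0813  1.0548] w 0.0204 gf 78.8
j6 effort 1.262
t12.5 pos [ 0.4236 -0.2648  0.058 ] yaw -143.6 F [-3.3053 -4.4578 11.8712] M [-0.8221  0.707  -0.1059] w 0.0202 gf 85.5
j6 effort 0.079
```

```bash
A='python3 -m inch'; 
$A '[{"claw":0.0,"travel":[0,0,0],"turn":0},{"claw":0.0,"travel":[0,0,0],"turn":0},{"claw":0.0,"travel":[0,0,0],"turn":0},{"claw":0.0,"travel":[0,0,0.15],"turn":0},{"claw":0.0,"travel":[0,0,0.15],"turn":0}]' 40 >/dev/null
python3 d.py 0.4245 -0.2650 0.056 -78
$A '[{"claw":0.0,"travel":[0,0,0],"turn":0.36},{"claw":0.0,"travel":[0,0,0],"turn":0.36},{"claw":0.0,"travel":[0,0,0],"turn":0.36},{"claw":0.0,"travel":[0,0,0],"turn":0.36},{"claw":0.0,"travel":[0,0,0],"turn":0.36}]' >/dev/null
python3 d.py 0.4245 -0.2650 0.056 -78
python3 - <<'E'
from m import *
s=snap('scene','s3');t=cv2.imread('pics/top0.png')[:,:,::-1]
cv2.imwrite('pics/s3c.png',np.vstack([cv2.resize(x,(800,300),interpolation=cv2.INTER_CUBIC) for x in(s[205:235,160:240,::-1]*1,s[233:263,120:200,::-1])]))
E
```

```text
t13.0 pos [ 0.425  -0.2636  0.0885] yaw -143.8 F [ 0.4769 -0.037   0.9795] M [ 0.0088 -0.0518  0.036 ] w 0.0429 gf 0.0
travel [-0.0026 -0.0069 -0.1624] turn 0.365
j6 effort 0.005
t13.5 pos [ 0.4231 -0.2621  0.0856] yaw -100.4 F [ 0.4218 -0.7863 -0.4098] M [-0.0349  0.0182 -0.0329] w 0.0429 gf 0.0
travel [ 0.0071 -0.0146 -0.148 ] turn 0.125
j6 effort 1.235
```

View pics/s3c.png

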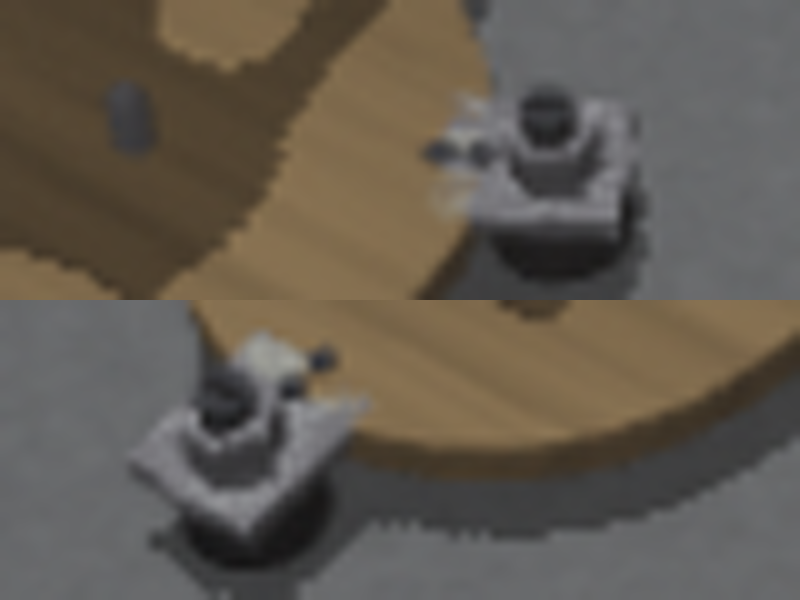

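The crop shows the ear screws look flush, with the nuts and stud ends clear. Next I'll regrip nut 2 tangentially to check it's at its stop.

```bash
A='python3 -m inch'; 
$A '[{"claw":0.0,"travel":[0,-0.01,0],"turn":0.12},{"claw":0.0,"travel":[0,-0.01,0],"turn":0.12},{"claw":0.0,"travel":[0,-0.01,0],"turn":0.12},{"claw":0.0,"travel":[0,-0.01,-0.14],"turn":0.12},{"claw":0.0,"travel":[0,-0.01,-0.14],"turn":0.12}]' >/dev/null
python3 d.py 0.4245 -0.2650 0.056 -78
$A '[{"claw":-0.3,"travel":[0,0,0],"turn":0},{"claw":-0.6,"travel":[0,0,0],"turn":0},{"claw":-0.8,"travel":[0,0,0],"turn":0},{"claw":-0.8,"travel":[0,0,0],"turn":0},{"claw":-0.8,"travel":[0,0,0],"turn":0}]' 40 >/dev/null
python3 d.py 
$A '[{"claw":-0.8,"travel":[0,0,0],"turn":-0.02},{"claw":-0.8,"travel":[0,0,0],"turn":-0.02}]' >/dev/null
python3 d.py 
$A '[{"claw":-0.8,"travel":[0,0,0],"turn":-0.02},{"claw":-0.8,"travel":[0,0,0],"turn":-0.02}]' >/dev/null
python3 d.py
```

```text
t14.1 pos [ 0.4213 -0.2628  0.0557] yaw -79.3 F [-0.2977  0.3146 -1.4487] M [ 0.0002 -0.015  -0.0005] w 0.0432 gf 0.0
travel [ 0.0158 -0.011   0.0013] turn 0.007
j6 effort -0.011
t14.6 pos [ 0.4234 -0.265   0.0586] yaw -79.2 F [-1.6459 -1.589  -1.6974] M [-0.2868  0.258   0.1282] w 0.0225 gf 39.5
j6 effort 0.081
t14.8 pos [ 0.4234 -0.265   0.0586] yaw -82.8 F [-2.3904 -1.4192 -0.296 ] M [-0.3     0.3552  0.1468] w 0.0223 gf 40.1
j6 effort 0.428
t14.9 pos [ 0.4234 -0.265   0.0587] yaw -86.3 F [-1.555  -2.1705 -0.8807] M [-0.273   0.2728  0.6287] w 0.0226 gf 43.6
j6 effort 0.977
```

```bash
A='python3 -m inch'; 
$A '[{"claw":0.0,"travel":[0,0,0],"turn":0},{"claw":0.0,"travel":[0,0,0],"turn":0},{"claw":0.0,"travel":[0,0,0],"turn":0},{"claw":0.0,"travel":[0,0,0.2],"turn":0},{"claw":0.0,"travel":[0,0,0.3],"turn":0}]' >/dev/null
$A '[{"claw":0.0,"travel":[0.93,-0.39,0],"turn":0.26},{"claw":0.0,"travel":[0.93,-0.39,0],"turn":0.26},{"claw":0.0,"travel":[0.93,-0.39,0],"turn":0.26},{"claw":0.0,"travel":[0.93,-0.39,0],"turn":0.26},{"claw":0.0,"travel":[0.93,-0.39,0],"turn":0.26}]' >/dev/null
$A '[{"claw":0.0,"travel":[0,0,0],"turn":0.02},{"claw":0.0,"travel":[0,0,0],"turn":0.02}]' >/dev/null
python3 d.py 0.6099 -0.3434 0.056 -40
```

```text
t16.1 pos [ 0.6098 -0.3425  0.1176] yaw -39.9 F [-0.3698  0.4022 -0.0744] M [ 0.0113 -0.0437  0.0013] w 0.0430 gf 0.0
travel [ 0.0003 -0.0046 -0.3078] turn -0.001
j6 effort -0.299
```

```bash
A='python3 -m inch'; 
$A '[{"claw":0.0,"travel":[0,-0.004,-0.2],"turn":0},{"claw":0.0,"travel":[0,-0.004,-0.305],"turn":0},{"claw":0.0,"travel":[0,-0.004,-0.305],"turn":0},{"claw":0.0,"travel":[0,-0.004,-0.305],"turn":0}]' >/dev/null
python3 d.py 0.6099 -0.3434 0.056 -40
$A '[{"claw":-0.3,"travel":[0,0,0],"turn":0},{"claw":-0.6,"travel":[0,0,0],"turn":0},{"claw":-0.8,"travel":[0,0,0],"turn":0},{"claw":-0.8,"travel":[0,0,0],"turn":0},{"claw":-0.8,"travel":[0,0,0],"turn":0}]' 40 >/dev/null
python3 d.py 
$A '[{"claw":-0.8,"travel":[0,0,0],"turn":-0.04},{"claw":-0.8,"travel":[0,0,0],"turn":-0.08},{"claw":-0.8,"travel":[0,0,0],"turn":-0.12},{"claw":-0.8,"travel":[0,0,0],"turn":-0.16},{"claw":-0.8,"travel":[0,0,0],"turn":-0.16}]'>/dev/null
python3 d.py
$A '[{"claw":-0.8,"travel":[0,0,0],"turn":-0.03},{"claw":-0.8,"travel":[0,0,0],"turn":-0.06},{"claw":-0.8,"travel":[0,0,0],"turn":-0.06}]'>/dev/null
python3 d.py
$A '[{"claw":-0.8,"travel":[0,0,0],"turn":-0.03},{"claw":-0.8,"travel":[0,0,0],"turn":-0.03}]'>/dev/null
python3 d.py
```

```text
t16.6 pos [ 0.6095 -0.3435  0.0576] yaw -39.9 F [0.2296 0.3627 0.1585] M [ 0.0123  0.001  -0.0167] w 0.0427 gf 0.0
travel [ 0.0022  0.0003 -0.0081] turn -0.000
j6 effort 0.006
t17.1 pos [ 0.61   -0.3438  0.0596] yaw -39.9 F [-1.9796  1.0719  6.3972] M [ 0.2455  0.2548 -0.0663] w 0.0223 gf 39.0
j6 effort -0.094
t17.6 pos [ 0.6098 -0.3435  0.0596] yaw -68.8 F [-2.3189  2.5006  6.4281] M [ 0.2787  0.3482 -0.0063] w 0.0223 gf 39.7
j6 effort 0.435
t17.9 pos [ 0.6097 -0.3433  0.0596] yaw -79.5 F [-2.6887  3.4721  6.6923] M [0.3798 0.3503 0.0038] w 0.0225 gf 39.6
j6 effort 0.351
t18.1 pos [ 0.6097 -0.3432  0.0596] yaw -84.9 F [-2.4245  2.0414  6.7338] M [0.415  0.3674 0.0533] w 0.0223 gf 39.6
j6 effort 0.345
```

```bash
A='python3 -m inch'; 
$A '[{"claw":-0.8,"travel":[0,0,0],"turn":-0.03},{"claw":-0.8,"travel":[0,0,0],"turn":-0.03}]'>/dev/null
python3 d.py
$A '[{"claw":-0.8,"travel":[0,0,0],"turn":-0.03},{"claw":-0.8,"travel":[0,0,0],"turn":-0.03}]'>/dev/null
python3 d.py
$A '[{"claw":-0.8,"travel":[0,0,0],"turn":-0.03},{"claw":-0.8,"travel":[0,0,0],"turn":-0.03}]'>/dev/null
python3 d.py
$A '[{"claw":-0.8,"travel":[0,0,0],"turn":-0.02},{"claw":-0.8,"travel":[0,0,0],"turn":-0.02}]'>/dev/null
python3 d.py
```

```text
t18.2 pos [ 0.6097 -0.3431  0.0596] yaw -90.3 F [-2.5567  1.8816  7.1585] M [0.4835 0.3008 0.0389] w 0.0224 gf 39.6
j6 effort 0.345
t18.4 pos [ 0.6097 -0.3431  0.0596] yaw -95.7 F [-1.4533  2.3471  7.0618] M [0.4739 0.3956 0.0919] w 0.0221 gf 39.6
j6 effort 0.345
t18.6 pos [ 0.6097 -0.343   0.0596] yaw -101.1 F [-1.866   3.6174  6.976 ] M [ 0.4898  0.3101 -0.0071] w 0.0222 gf 39.6
j6 effort 0.344
t18.9 pos [ 0.6098 -0.3429  0.0596] yaw -104.7 F [-2.3027  2.4739  7.1249] M [0.5433 0.3337 0.0248] w 0.0222 gf 39.4
j6 effort 0.262
```

```bash
A='python3 -m inch'; 
$A '[{"claw":-0.8,"travel":[0,0,0],"turn":-0.03},{"claw":-0.8,"travel":[0,0,0],"turn":-0.03}]'>/dev/null
python3 d.py
$A '[{"claw":-0.8,"travel":[0,0,0],"turn":-0.02},{"claw":-0.8,"travel":[0,0,0],"turn":-0.02}]'>/dev/null
python3 d.py
$A '[{"claw":-0.8,"travel":[0,0,0],"turn":-0.02},{"claw":-0.8,"travel":[0,0,0],"turn":-0.02}]'>/dev/null
python3 d.py
```

```text
t19.1 pos [ 0.6098 -0.3429  0.0596] yaw -110.1 F [-1.9088  2.8718  6.6889] M [0.5084 0.3187 0.0414] w 0.0223 gf 39.6
j6 effort 0.344
t19.2 pos [ 0.6098 -0.3428  0.0596] yaw -113.7 F [-1.0836  3.7296  7.7725] M [ 0.541   0.3156 -0.0103] w 0.0222 gf 39.4
j6 effort 0.262
t19.4 pos [ 0.6098 -0.3428  0.0596] yaw -117.3 F [-1.2299  2.8739  6.8615] M [0.606  0.3226 0.1113] w 0.0221 gf 39.4
j6 effort 0.262
```

```bash
A='python3 -m inch'; 
$A '[{"claw":-0.8,"travel":[0,0,0],"turn":-0.03},{"claw":-0.8,"travel":[0,0,0],"turn":-0.03}]'>/dev/null
python3 d.py
$A '[{"claw":-0.8,"travel":[0,0,0],"turn":-0.03},{"claw":-0.8,"travel":[0,0,0],"turn":-0.03}]'>/dev/null
python3 d.py
```

```text
t19.6 pos [ 0.611  -0.3435  0.0596] yaw -122.7 F [0.0798 3.0349 6.6765] M [ 0.3917 -0.0931 -0.1254] w 0.0217 gf 39.7
j6 effort 0.270
t19.9 pos [ 0.611  -0.3435  0.0596] yaw -128.0 F [1.1124 2.6227 5.9859] M [ 0.4139 -0.0409  0.1294] w 0.0222 gf 39.4
j6 effort 0.485
```

```bash
A='python3 -m inch'; 
$A '[{"claw":-0.8,"travel":[0,0,0],"turn":-0.02},{"claw":-0.8,"travel":[0,0,0],"turn":-0.02}]' 60 >/dev/null
python3 d.py
$A '[{"claw":-0.8,"travel":[0,0,0],"turn":-0.02},{"claw":-0.8,"travel":[0,0,0],"turn":-0.02}]'>/dev/null
python3 d.py
$A '[{"claw":-0.8,"travel":[0,0,0],"turn":-0.02},{"claw":-0.8,"travel":[0,0,0],"turn":-0.02}]'>/dev/null
python3 d.py
```

```text
t20.1 pos [ 0.611  -0.3435  0.0597] yaw -131.5 F [0.0607 2.3087 6.4494] M [ 0.4245 -0.0263  0.8541] w 0.0208 gf 58.9
j6 effort 1.044
t20.2 pos [ 0.6096 -0.3422  0.0596] yaw -135.3 F [-2.9629  4.5523  9.6424] M [ 0.8478  0.2888 -0.0323] w 0.0207 gf 59.6
j6 effort 0.174
t20.4 pos [ 0.6097 -0.3421  0.0596] yaw -138.7 F [-1.503   5.0733  8.9069] M [0.9736 0.2781 0.5461] w 0.0207 gf 59.5
j6 effort 0.775
```

```bash
A='python3 -m inch'; 
$A '[{"claw":0.0,"travel":[0,0,0],"turn":0},{"claw":0.0,"travel":[0,0,0],"turn":0},{"claw":0.0,"travel":[0,0,0],"turn":0},{"claw":0.0,"travel":[0,0,0.2],"turn":0},{"claw":0.0,"travel":[0,0,0.3],"turn":0}]' 40 >/dev/null
$A '[{"claw":0.0,"travel":[-0.12,1,0],"turn":0.24},{"claw":0.0,"travel":[-0.12,1,0],"turn":0.24},{"claw":0.0,"travel":[-0.12,1,0],"turn":0.24},{"claw":0.0,"travel":[-0.12,1,0],"turn":0.24},{"claw":0.0,"travel":[-0.12,1,0],"turn":0.24}]' >/dev/null
$A '[{"claw":0.0,"travel":[0,0,0],"turn":0.24},{"claw":0.0,"travel":[0,0,0],"turn":0.24},{"claw":0.0,"travel":[0,0,0],"turn":0.24},{"claw":0.0,"travel":[0,0,0],"turn":0.24},{"claw":0.0,"travel":[0,0,0],"turn":0.24}]' >/dev/null
$A '[{"claw":0.0,"travel":[0,0,0],"turn":0.23},{"claw":0.0,"travel":[0,0,0],"turn":0.23},{"claw":0.0,"travel":[0,0,0],"turn":0.23},{"claw":0.0,"travel":[0,0,0],"turn":0.23},{"claw":0.0,"travel":[0,0,0],"turn":0.23}]' >/dev/null
python3 d.py 0.584 -0.1424 0.056 -12
```

```text
t22.4 pos [ 0.5855 -0.1439  0.117 ] yaw -11.2 F [ 0.0362  0.5447 -0.2086] M [ 0.0177 -0.0297  0.0491] w 0.0425 gf 0.0
travel [-0.0073  0.0073 -0.3051] turn -0.004
j6 effort 0.909
```

```bash
A='python3 -m inch'; 
$A '[{"claw":0.0,"travel":[-0.005,0.005,-0.2],"turn":0},{"claw":0.0,"travel":[-0.005,0.005,-0.305],"turn":0},{"claw":0.0,"travel":[-0.005,0.005,-0.305],"turn":0},{"claw":0.0,"travel":[-0.005,0.005,-0.305],"turn":0}]' >/dev/null
python3 d.py 
$A '[{"claw":-0.3,"travel":[0,0,0],"turn":0},{"claw":-0.6,"travel":[0,0,0],"turn":0},{"claw":-0.8,"travel":[0,0,0],"turn":0},{"claw":-0.8,"travel":[0,0,0],"turn":0},{"claw":-0.8,"travel":[0,0,0],"turn":0}]' 40 >/dev/null
python3 d.py 
$A '[{"claw":-0.8,"travel":[0,0,0],"turn":-0.02},{"claw":-0.8,"travel":[0,0,0],"turn":-0.02}]' >/dev/null
python3 d.py 
$A '[{"claw":-0.8,"travel":[0,0,0],"turn":-0.02},{"claw":-0.8,"travel":[0,0,0],"turn":-0.02}]' >/dev/null
python3 d.py 
$A '[{"claw":-0.8,"travel":[0,0,0],"turn":-0.02},{"claw":-0.8,"travel":[0,0,0],"turn":-0.02}]' >/dev/null
python3 d.py
```

```text
t22.9 pos [ 0.5847 -0.1428  0.0563] yaw -11.5 F [ 0.1436 -0.1558  0.0135] M [ 0.0254 -0.0546  0.0388] w 0.0428 gf 0.0
j6 effort -0.001
t23.4 pos [ 0.5846 -0.1428  0.058 ] yaw -11.5 F [-3.058  -0.3555  6.4454] M [-0.0096  0.5093 -0.0248] w 0.0224 gf 39.5
j6 effort -0.048
t23.6 pos [ 0.5844 -0.1435  0.058 ] yaw -15.1 F [-3.12   -1.6931  5.474 ] M [-0.3462  0.61    0.0542] w 0.0221 gf 39.6
j6 effort 0.243
t23.8 pos [ 0.5843 -0.1435  0.058 ] yaw -18.6 F [-4.3133 -1.6736  6.4142] M [-0.1987  0.6495  0.8225] w 0.0225 gf 40.5
j6 effort 1.054
t23.9 pos [ 0.5839 -0.1441  0.058 ] yaw -22.1 F [-4.727  -2.8145  6.117 ] M [-0.5637  0.7875  0.7132] w 0.0224 gf 45.0
j6 effort 0.970
```

All three nuts are at their stops, checked by torque. I'll lift and re-measure the riser and the apples.

```bash
A='python3 -m inch'; 
$A '[{"claw":0.0,"travel":[0,0,0],"turn":0},{"claw":0.0,"travel":[0,0,0],"turn":0},{"claw":0.0,"travel":[0,0,0],"turn":0},{"claw":0.0,"travel":[0,0,0.2],"turn":0},{"claw":1.0,"travel":[0,0,0.4],"turn":0}]' 40 >/dev/null
python3 - <<'E'
from m import *
I={n:snap(n,n+'4') for n in('top','scene')}
c=blob(mask(I['top'],(4,120,50),(14,255,255)),(230,150,100,60));print(cv2.boundingRect(c),cv2.contourArea(c))
for z in(.036,):print(circ(np.array([onz('top',p,z)[:2] for p in c[:,0]])))
c=blob(mask(I['scene'],(4,90,30),(14,255,255)),(235,175,60,45));print(cv2.boundingRect(c),cv2.contourArea(c))
P=c[:,0].astype(float);(cx,cy)=P.mean(0)
# predicted silhouette centre bounds for cylinder at fitted place
print('pred scene top centre',proj('scene',(.5286,.013,.036)),'bottom',proj('scene',(.5286,.013,0)), 'blob', c[:,0].min(0),c[:,0].max(0))
tp={'cream':(155.9,170.9),'pink':(216,172.3),'brown':(153.9,201),'blue':(184,202),'green':(214.5,203)}
sp={'cream':(357.7,162.3),'pink':(306.6,174.2),'brown':(346.5,145.5),'blue':(321.7,150.8),'green':(297.2,156)}
for k in tp:print(k,onz('top',tp[k],.078)[:2],*tri(sp[k],tp[k]))
E
python3 d.py .529 .013 .12 -22
```

```text
(256, 169, 19, 20) 260.0
(array([0.5283, 0.0133, 0.0247]), np.float64(0.0007668488145504433))
(254, 187, 18, 20) 268.0
pred scene top centre [261.8656 191.5772] bottom [262.0133 200.0958] blob [254 187] [271 206]
cream [0.5416 0.301 ] [0.5432 0.3048 0.0732] 0.005092865540653397
pink [0.5378 0.1425] [0.5391 0.1447 0.0726] 0.0030972970698743933
brown [0.4623 0.304 ] [0.4633 0.3074 0.0737] 0.004508098568867202
blue [0.4599 0.225 ] [0.4605 0.2271 0.0737] 0.002440435652783529
green [0.4574 0.1453] [0.4581 0.1475 0.0743] 0.003560076791145234
t24.6 pos [ 0.5885 -0.1437  0.142 ] yaw -22.3 F [ 1.0618 -0.2694  0.2402] M [-0.0013 -0.023  -0.0169] w 0.0702 gf 0.0
travel [-0.2973  0.7833 -0.1101] turn 0.002
j6 effort -0.001
```

```bash
A='python3 -m inch'; 
$A '[{"claw":1,"travel":[-0.297,0.79,0],"turn":0},{"claw":1,"travel":[-0.297,0.79,0],"turn":0},{"claw":1,"travel":[-0.297,0.79,0],"turn":0},{"claw":1,"travel":[-0.297,0.79,-0.1],"turn":0},{"claw":1,"travel":[-0.297,0.79,-0.1],"turn":0}]' 20 >/dev/null
python3 d.py .529 .0145 .03 -22
$A '[{"claw":1,"travel":[0,0,-0.2],"turn":0},{"claw":1,"travel":[0,0,-0.4],"turn":0},{"claw":1,"travel":[0,0,-0.45],"turn":0},{"claw":1,"travel":[0,0,-0.45],"turn":0}]' >/dev/null
python3 d.py .529 .0145 .03 -22
```

```text
t25.1 pos [0.5216 0.0183 0.1141] yaw -22.1 F [-0.3828 -0.0112 -0.0163] M [-0.006   0.0041 -0.016 ] w 0.0853 gf 0.0
travel [ 0.0372 -0.0191 -0.4207] turn 0.001
j6 effort 0.142
t25.4 pos [0.5245 0.0148 0.025 ] yaw -22.4 F [-0.7607  0.11    0.326 ] M [-0.0144  0.0197 -0.0042] w 0.0855 gf 0.0
travel [ 0.0227 -0.0015  0.0251] turn 0.002
j6 effort -0.002
```

```bash
A='python3 -m inch'; 
$A '[{"claw":1,"travel":[0.01,0,0.025],"turn":0},{"claw":0.3,"travel":[0.01,0,0.025],"turn":0},{"claw":0.1,"travel":[0.01,0,0.025],"turn":0},{"claw":0.1,"travel":[0.01,0,0.025],"turn":0},{"claw":0.1,"travel":[0.01,0,0.025],"turn":0}]' 20 >/dev/null
python3 d.py .529 .0145 .03 -22
$A '[{"claw":0.1,"travel":[0,0,0],"turn":0},{"claw":1,"travel":[0,0,0],"turn":0},{"claw":1,"travel":[0,0,0],"turn":0},{"claw":1,"travel":[0,0,0],"turn":0},{"claw":1,"travel":[0,0,0],"turn":0}]' >/dev/null
python3 d.py .529 .0145 .03 -22
$A '[{"claw":1,"travel":[0,0,0],"turn":0.24},{"claw":1,"travel":[0,0,0],"turn":0.24},{"claw":1,"travel":[0,0,0],"turn":0.24},{"claw":1,"travel":[0,0,0],"turn":0.24},{"claw":1,"travel":[0,0,0],"turn":0.24}]' >/dev/null
$A '[{"claw":1,"travel":[0,0,0],"turn":0.24},{"claw":1,"travel":[0,0,0],"turn":0.24},{"claw":1,"travel":[0,0,0],"turn":0.24},{"claw":1,"travel":[0,0,0],"turn":0.24},{"claw":1,"travel":[0,0,0],"turn":0.24}]' >/dev/null
python3 d.py .529 .0145 .03 68
$A '[{"claw":0.3,"travel":[0,0,0],"turn":0},{"claw":0.1,"travel":[0,0,0],"turn":0},{"claw":0.1,"travel":[0,0,0],"turn":0},{"claw":0.1,"travel":[0,0,0],"turn":0},{"claw":0.1,"travel":[0,0,0],"turn":0}]' 40 >/dev/null
python3 d.py .529 .0145 .03 68
```

```text
t25.9 pos [0.5284 0.0152 0.0331] yaw -22.3 F [ 0.6869 -0.5384  7.1161] M [-0.0319  0.0657  0.0391] w 0.0519 gf 19.9
travel [ 0.003  -0.0037 -0.0156] turn 0.002
j6 effort 0.015
t26.4 pos [0.5269 0.0155 0.0312] yaw -22.3 F [ 0.9798 -0.4852  0.5983] M [ 0.0017  0.01   -0.0435] w 0.0853 gf 0.0
travel [ 0.0106 -0.0051 -0.0062] turn 0.002
j6 effort -0.000
t27.4 pos [0.5269 0.0155 0.0311] yaw 64.0 F [-0.5879  0.1244  0.0058] M [ 0.0384 -0.0113  0.0209] w 0.0858 gf 0.0
travel [ 0.0104 -0.005  -0.0056] turn 0.022
j6 effort 1.235
t27.9 pos [0.5273 0.0155 0.0315] yaw 63.6 F [-0.0743  0.8335  2.0311] M [-0.0352  0.0314 -0.0419] w 0.0503 gf 42.4
travel [ 0.0087 -0.0049 -0.0075] turn 0.025
j6 effort -0.015
```

```bash
A='python3 -m inch'; 
$A '[{"claw":0.0,"travel":[0,0,0],"turn":0},{"claw":0.0,"travel":[0,0,0.15],"turn":0},{"claw":0.0,"travel":[0,0,0.3],"turn":0},{"claw":0.0,"travel":[0,0,0.42],"turn":0},{"claw":0.0,"travel":[0,0,0.42],"turn":0}]' 60 >/dev/null
$A '[{"claw":0.0,"travel":[0,-0.2,0],"turn":0},{"claw":0.0,"travel":[0,-0.4,0],"turn":0},{"claw":0.0,"travel":[0,-0.6,0],"turn":0},{"claw":0.0,"travel":[0,-0.8,0],"turn":0},{"claw":0.0,"travel":[0,-1.0,0],"turn":0}]' >/dev/null
python3 d.py .5393 -.2503 .086 64
$A '[{"claw":0.0,"travel":[0.06,-0.2,0],"turn":0},{"claw":0.0,"travel":[0.06,-0.33,0],"turn":0},{"claw":0.0,"travel":[0.06,-0.33,0],"turn":0},{"claw":0.0,"travel":[0.06,-0.33,0],"turn":0},{"claw":0.0,"travel":[0.06,-0.33,0],"turn":0}]' >/dev/null
python3 d.py .5393 -.2503 .086 64
python3 - <<'E'
from m import *
I={n:snap(n,n+'5') for n in('top','scene')}
cv2.imwrite('pics/z5.png',np.hstack([cv2.resize(I['scene'][160:260,110:240,::-1],(400,308),interpolation=cv2.INTER_CUBIC),cv2.resize(I['top'][110:230,290:430,::-1],(400,308),interpolation=cv2.INTER_CUBIC)]))
E
```

```text
t28.9 pos [ 0.526  -0.1856  0.1138] yaw 63.6 F [ 0.8418 -0.0083 -0.3774] M [ 0.0285 -0.0564  0.0211] w 0.0492 gf 62.4
travel [ 0.0665 -0.3235 -0.1389] turn 0.002
j6 effort 0.534
t29.4 pos [ 0.5382 -0.2491  0.1143] yaw 63.6 F [-0.2863  0.3783  0.1121] M [ 0.0229  0.0338 -0.0227] w 0.0493 gf 62.4
travel [ 0.0055 -0.0059 -0.1414] turn 0.002
j6 effort 0.002
```

View pics/z5.png

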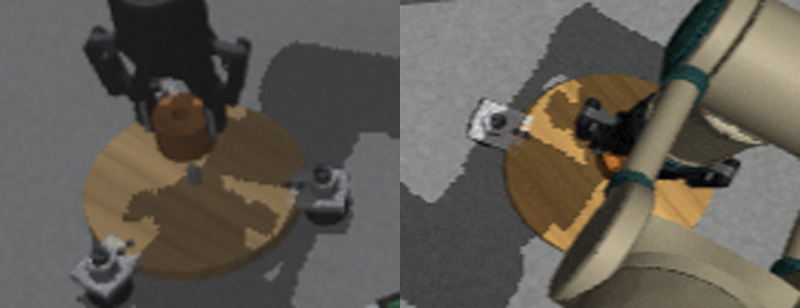

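The riser is held upright above the pin: scene-crop riser at (182,127), pin at (193,177). Lowering.

```bash
A='python3 -m inch'; 
$A '[{"claw":0.0,"travel":[0.005,-0.006,-0.1],"turn":0},{"claw":0.0,"travel":[0.005,-0.006,-0.14],"turn":0},{"claw":0.0,"travel":[0.005,-0.006,-0.14],"turn":0},{"claw":0.0,"travel":[0.005,-0.006,-0.14],"turn":0}]' >/dev/null
python3 d.py .5393 -.2503 .0615 64
$A '[{"claw":0.0,"travel":[0,0,-0.02],"turn":0},{"claw":0.0,"travel":[0,0,-0.04],"turn":0},{"claw":0.0,"travel":[0,0,-0.05],"turn":0}]' >/dev/null
python3 d.py .5393 -.2503 .0615 64
```

```text
t29.9 pos [ 0.5401 -0.2513  0.0875] yaw 63.7 F [ 0.5404  0.1744 -0.6319] M [ 0.0331 -0.0129  0.0429] w 0.0495 gf 62.4
travel [-0.0041  0.0048 -0.1299] turn 0.002
j6 effort 0.001
t30.2 pos [ 0.5406 -0.2519  0.0788] yaw 63.6 F [-2.2302  1.9878 17.6932] M [0.4224 0.5834 0.0044] w 0.0495 gf 64.4
travel [-0.0064  0.0082 -0.0865] turn 0.002
j6 effort 0.004
```

```bash
A='python3 -m inch'; 
$A '[{"claw":0.0,"travel":[0,0,0.03],"turn":0},{"claw":0.0,"travel":[-0.006,0.008,0.03],"turn":0},{"claw":0.0,"travel":[-0.006,0.008,0.03],"turn":0},{"claw":0.0,"travel":[-0.006,0.008,0.03],"turn":0}]' >/dev/null
python3 d.py .5393 -.2503 .0615 64
$A '[{"claw":0.0,"travel":[0,0,-0.02],"turn":0},{"claw":0.0,"travel":[0,0,-0.04],"turn":0},{"claw":0.0,"travel":[0,0,-0.04],"turn":0}]' >/dev/null
python3 d.py .5393 -.2503 .0615 64
```

```text
t30.6 pos [ 0.5386 -0.25    0.083 ] yaw 63.6 F [-0.3966 -0.7599 -0.8763] M [ 0.0198 -0.0211 -0.0377] w 0.0495 gf 62.5
travel [ 0.0036 -0.0017 -0.1076] turn 0.002
j6 effort 0.001
t30.9 pos [ 0.5382 -0.2498  0.0742] yaw 63.6 F [ 0.8348 -0.176  -1.1572] M [ 0.007  -0.0158  0.0738] w 0.0492 gf 62.5
travel [ 0.0053 -0.0026 -0.0637] turn 0.002
j6 effort -0.000
```

```bash
A='python3 -m inch'; 
$A '[{"claw":0.0,"travel":[0.002,-0.001,-0.03],"turn":0},{"claw":0.0,"travel":[0.002,-0.001,-0.05],"turn":0},{"claw":0.0,"travel":[0.002,-0.001,-0.05],"turn":0}]' >/dev/null
python3 d.py .5393 -.2503 .0615 64
$A '[{"claw":0.0,"travel":[0,0,-0.01],"turn":0},{"claw":0.0,"travel":[0,0,-0.01],"turn":0}]' >/dev/null
python3 d.py .5393 -.2503 .0615 64
```

```text
t31.2 pos [ 0.5387 -0.25    0.0644] yaw 63.6 F [ 0.2542 -0.5649 -0.2443] M [-0.0071  0.0037  0.0328] w 0.0496 gf 62.5
travel [ 0.0028 -0.0013 -0.0147] turn 0.002
j6 effort 0.000
t31.4 pos [ 0.5392 -0.2503  0.0631] yaw 63.6 F [-0.1777 -0.1964 -0.5607] M [-0.0152 -0.0029 -0.0048] w 0.0491 gf 62.5
travel [ 0.0005 -0.0002 -0.0081] turn 0.002
j6 effort 0.000
```

```bash
A='python3 -m inch'; 
$A '[{"claw":0.0,"travel":[0,0,-0.008],"turn":0},{"claw":0.0,"travel":[0,0,-0.008],"turn":0},{"claw":1,"travel":[0,0,-0.008],"turn":0},{"claw":1,"travel":[0,0,-0.008],"turn":0},{"claw":1,"travel":[0,0,-0.008],"turn":0}]' 40 >/dev/null
$A '[{"claw":1,"travel":[0,0,0.1],"turn":0},{"claw":1,"travel":[0,0,0.3],"turn":0},{"claw":0,"travel":[0,0.2,0.5],"turn":0},{"claw":0,"travel":[-0.2,0.4,0.5],"turn":0},{"claw":0,"travel":[-0.2,0.6,0.5],"turn":0}]' >/dev/null
$A '[{"claw":0,"travel":[-0.1,0.2,0],"turn":0},{"claw":0,"travel":[-0.1,0.4,0],"turn":0},{"claw":0,"travel":[-0.1,0.6,0],"turn":0},{"claw":0,"travel":[-0.1,0.8,0],"turn":0},{"claw":0,"travel":[-0.1,1,0],"turn":0}]' >/dev/null
python3 - <<'E'
from m import *
I={n:snap(n,n+'6') for n in('top','scene')}
cv2.imwrite('pics/z6.png',np.hstack([cv2.resize(I['scene'][120:270,110:310,::-1],(400,300),interpolation=cv2.INTER_CUBIC),cv2.resize(I['top'][110:230,290:430,::-1],(400,300),interpolation=cv2.INTER_CUBIC)]))
c=blob(mask(I['top'],(4,120,50),(14,255,255)),(340,150,50,50));print(cv2.boundingRect(c),circ(np.array([onz('top',p,.066)[:2] for p in c[:,0]])))
E
python3 d.py .4578 .1464 .1 64
```

```text
(356, 163, 21, 21) (array([ 0.537 , -0.2505,  0.0253]), np.float64(0.001180350453288799))
t33.0 pos [0.4788 0.0738 0.162 ] yaw 63.9 F [-0.0918 -1.2313 -0.3089] M [-0.0322  0.0062 -0.0076] w 0.0429 gf 0.0
travel [-0.1048  0.3632 -0.3101] turn 0.001
j6 effort 0.303
```

View pics/z6.png

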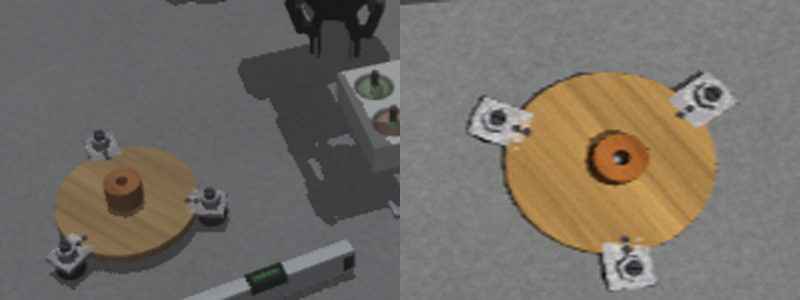

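The riser is seated over the pin: top crop (618,158), measured (0.537,-0.2505). Picking the green apple next.

```bash
A='python3 -m inch'; 
$A '[{"claw":0,"travel":[-0.105,0.363,0],"turn":0},{"claw":0,"travel":[-0.105,0.363,-0.2],"turn":0},{"claw":0,"travel":[-0.105,0.363,-0.3],"turn":0},{"claw":0,"travel":[-0.105,0.363,-0.3],"turn":0},{"claw":0,"travel":[-0.105,0.363,-0.3],"turn":0}]' >/dev/null
python3 d.py .4578 .1464 .076 64
python3 - <<'E'
from m import *
s=snap('scene','s7');cv2.imwrite('pics/s7c.png',cv2.resize(s[120:200,260:380,::-1],(720,480),interpolation=cv2.INTER_CUBIC))
E
```

```text
t33.5 pos [0.4588 0.1417 0.102 ] yaw 63.6 F [ 0.526  -0.1592  0.7927] M [-0.0106 -0.0095  0.0608] w 0.0426 gf 0.0
travel [-0.0048  0.0236 -0.1301] turn 0.002
j6 effort -0.003
```

View pics/s7c.png

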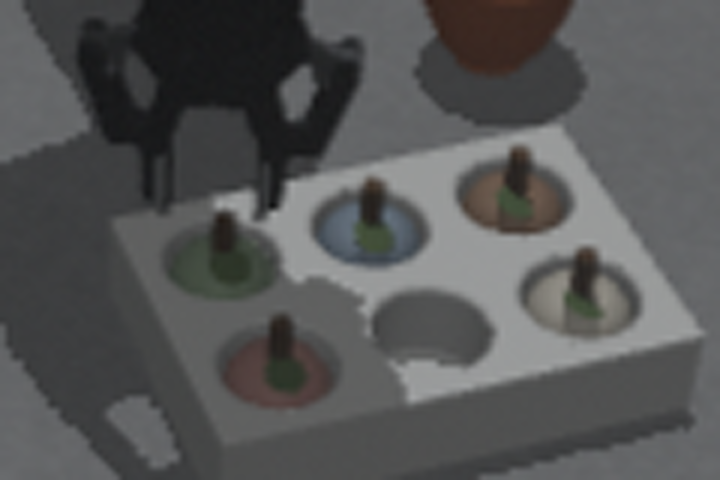

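The stem at crop (223,230) lies between the fingers. Descending to grip.

```bash
A='python3 -m inch'; 
$A '[{"claw":0,"travel":[0,0.005,-0.06],"turn":0},{"claw":0,"travel":[0,0.005,-0.13],"turn":0},{"claw":0,"travel":[0,0.005,-0.13],"turn":0},{"claw":0,"travel":[0,0.005,-0.13],"turn":0}]' >/dev/null
python3 d.py .4578 .1464 .076 64
$A '[{"claw":-0.5,"travel":[0,0,0],"turn":0},{"claw":-1,"travel":[0,0,0],"turn":0},{"claw":-1,"travel":[0,0,0],"turn":0},{"claw":-1,"travel":[0,0,0],"turn":0},{"claw":-1,"travel":[0,0,0],"turn":0}]' 40 >/dev/null
python3 d.py .4578 .1464 .076 64
```

```text
t34.0 pos [0.4593 0.1428 0.0768] yaw 63.6 F [-0.106   0.6136 -0.2549] M [ 0.0561 -0.028   0.0268] w 0.0425 gf 0.0
travel [-0.0075  0.0179 -0.0039] turn 0.002
j6 effort -0.001
t34.5 pos [0.4594 0.1438 0.0763] yaw 63.6 F [1.2805 2.7657 2.7666] M [ 0.5817 -0.3204  0.0164] w 0.0101 gf 38.8
travel [-0.0078  0.0128 -0.0014] turn 0.002
j6 effort -0.003
```

```bash
A='python3 -m inch'; 
$A '[{"claw":-1,"travel":[0.003,0.01,0],"turn":0},{"claw":-1,"travel":[0.003,0.01,0.02],"turn":0},{"claw":-1,"travel":[0.003,0.01,0.05],"turn":0}]' 60 >/dev/null
python3 d.py
$A '[{"claw":-1,"travel":[0,0,0.15],"turn":0},{"claw":-1,"travel":[0,0,0.3],"turn":0},{"claw":-1,"travel":[0,0,0.5],"turn":0},{"claw":-1,"travel":[0,0,0.55],"turn":0},{"claw":-1,"travel":[0,0,0.55],"turn":0}]' >/dev/null
python3 d.py .5644 -.3124 .19 64
python3 - <<'E'
from m import *
s=snap('scene','s8');cv2.imwrite('pics/s8c.png',cv2.resize(s[90:200,230:380,::-1],(600,440),interpolation=cv2.INTER_CUBIC))
E
```

```text
t34.8 pos [0.4582 0.1452 0.0854] yaw 63.6 F [ 1.1823 -0.4024 -2.5382] M [ 0.195  -0.2571 -0.0102] w 0.0097 gf 58.4
j6 effort 0.000
t35.3 pos [0.4592 0.1452 0.1972] yaw 63.6 F [ 0.1245  0.4111 -2.4976] M [-0.0324  0.0559  0.0094] w 0.0096 gf 58.9
travel [ 0.5261 -2.288  -0.036 ] turn 0.002
j6 effort -0.000
```

View pics/s8c.png

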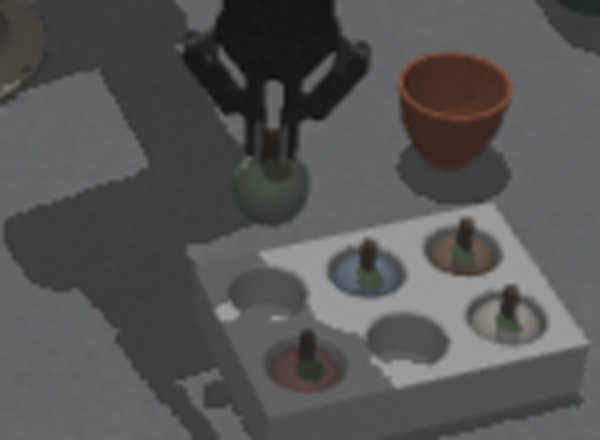

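The apple hangs upright in the grip at crop (270,185). Carrying it to the far board spot.

```bash
A='python3 -m inch'; 
$A '[{"claw":-1,"travel":[0.17,-0.2,0],"turn":0},{"claw":-1,"travel":[0.17,-0.4,0],"turn":0},{"claw":-1,"travel":[0.17,-0.6,0],"turn":0},{"claw":-1,"travel":[0.17,-0.8,0],"turn":0},{"claw":-1,"travel":[0.17,-0.8,0],"turn":0}]' >/dev/null
$A '[{"claw":-1,"travel":[0.17,-0.2,0],"turn":0},{"claw":-1,"travel":[0.17,-0.4,0],"turn":0},{"claw":-1,"travel":[0.17,-0.6,0],"turn":0},{"claw":-1,"travel":[0.17,-0.8,0],"turn":0},{"claw":-1,"travel":[0.17,-0.8,0],"turn":0}]' >/dev/null
$A '[{"claw":-1,"travel":[0.19,-0.2,0],"turn":0},{"claw":-1,"travel":[0.19,-0.4,0],"turn":0},{"claw":-1,"travel":[0.19,-0.6,0],"turn":0},{"claw":-1,"travel":[0.19,-0.69,0],"turn":0},{"claw":-1,"travel":[0.19,-0.69,0],"turn":0}]' >/dev/null
python3 d.py .5644 -.3124 .098 64
```

```text
t36.9 pos [ 0.5642 -0.3136  0.1935] yaw 63.5 F [-0.0459  0.8323 -2.0344] M [-0.0005 -0.0127  0.0287] w 0.0098 gf 59.1
travel [ 0.0009  0.0061 -0.4774] turn 0.003
j6 effort -0.101
```

```bash
A='python3 -m inch'; 
$A '[{"claw":-1,"travel":[0,0.005,-0.2],"turn":0},{"claw":-1,"travel":[0,0.005,-0.35],"turn":0},{"claw":-1,"travel":[0,0.005,-0.44],"turn":0},{"claw":-1,"travel":[0,0.005,-0.46],"turn":0},{"claw":-1,"travel":[0,0.005,-0.46],"turn":0}]' >/dev/null
python3 d.py .5644 -.3124 .098 64
$A '[{"claw":-1,"travel":[0,0,-0.015],"turn":0},{"claw":-1,"travel":[0,0,-0.015],"turn":0}]' >/dev/null
python3 d.py .5644 -.3124 .098 64
```

```text
t37.4 pos [ 0.5645 -0.3096  0.103 ] yaw 63.7 F [-0.8662  0.6508 -2.0573] M [-0.0114 -0.0082  0.045 ] w 0.0094 gf 59.2
travel [-0.0004 -0.0141 -0.0248] turn 0.002
j6 effort 0.004
t37.5 pos [ 0.5655 -0.3116  0.1018] yaw 63.6 F [ 0.0008  0.2855 -2.8394] M [ 0.023  -0.0235  0.0198] w 0.0093 gf 59.2
travel [-0.0054 -0.0042 -0.0191] turn 0.002
j6 effort 0.002
```

```bash
A='python3 -m inch'; 
$A '[{"claw":-1,"travel":[0,0,-0.01],"turn":0},{"claw":-1,"travel":[0,0,-0.01],"turn":0}]' >/dev/null
python3 d.py 
$A '[{"claw":-1,"travel":[0,0,-0.005],"turn":0},{"claw":-1,"travel":[0,0,-0.005],"turn":0}]' >/dev/null
python3 d.py
$A '[{"claw":-1,"travel":[0,0,-0.005],"turn":0},{"claw":-1,"travel":[0,0,-0.005],"turn":0}]' >/dev/null
python3 d.py
```

```text
t37.8 pos [ 0.565  -0.3118  0.0992] yaw 63.6 F [-0.3057 -0.0479 -1.8673] M [-0.0106 -0.0796  0.0555] w 0.0097 gf 59.2
j6 effort 0.001
t38.0 pos [ 0.5651 -0.3119  0.0982] yaw 63.6 F [ 0.1298 -0.1403 -0.4363] M [ 0.0784  0.0011 -0.0003] w 0.0098 gf 59.6
j6 effort -0.002
t38.1 pos [ 0.5654 -0.312   0.0981] yaw 63.6 F [-0.6538  1.2799  5.3707] M [0.1278 0.1792 0.0086] w 0.0096 gf 60.0
j6 effort -0.010
```

```bash
A='python3 -m inch'; 
$A '[{"claw":0,"travel":[0,0,0],"turn":0},{"claw":0,"travel":[0,0,0],"turn":0},{"claw":0,"travel":[0,0,0.12],"turn":0},{"claw":0,"travel":[0,0,0.3],"turn":0},{"claw":0,"travel":[0,0,0.45],"turn":0}]' 40 >/dev/null
$A '[{"claw":0,"travel":[-0.17,0.24,0],"turn":0},{"claw":0,"travel":[-0.17,0.48,0],"turn":0},{"claw":0,"travel":[-0.17,0.72,0],"turn":0},{"claw":0,"travel":[-0.17,0.9,0],"turn":0},{"claw":0,"travel":[-0.17,0.9,0],"turn":0}]' >/dev/null
$A '[{"claw":0,"travel":[-0.17,0.24,0],"turn":0},{"claw":0,"travel":[-0.17,0.48,0],"turn":0},{"claw":0,"travel":[-0.17,0.72,0],"turn":0},{"claw":0,"travel":[-0.17,0.9,0],"turn":0},{"claw":0,"travel":[-0.17,0.9,0],"turn":0}]' >/dev/null
$A '[{"claw":0,"travel":[-0.18,0.24,0],"turn":0},{"claw":0,"travel":[-0.18,0.48,0],"turn":0},{"claw":0,"travel":[-0.18,0.72,0],"turn":0},{"claw":0,"travel":[-0.18,0.89,0],"turn":0},{"claw":0,"travel":[-0.18,0.89,-0.25],"turn":0}]' >/dev/null
python3 d.py .46 .226 .076 64
python3 - <<'E'
from m import *
for n,bx in(('top',(330,140,80,90)),('scene',(125,160,100,100))):
    im=snap(n,n+'9');c=blob(mask(im,(45,40,40),(85,255,255)),bx);M=cv2.moments(c);u=(M['m10']/M['m00'],M['m01']/M['m00']);print(n,u,cv2.contourArea(c),onz(n,u,.06))
E
```

```text
t40.1 pos [0.4676 0.2315 0.1418] yaw 63.8 F [ 2.1857 -0.3987 -1.3152] M [-0.0691 -0.0247  0.0544] w 0.0430 gf 0.0
travel [-0.038  -0.0274 -0.3291] turn 0.001
j6 effort 0.272
top (387.9954571266326, 163.68710959682) 293.5 [ 0.5632 -0.3097  0.06  ]
scene (152.78571428571428, 224.6768707482993) 98.0 [ 0.5703 -0.3067  0.06  ]
```

```bash
A='python3 -m inch'; 
$A '[{"claw":0,"travel":[0,0,-0.1],"turn":0},{"claw":0,"travel":[0,0,-0.1],"turn":0},{"claw":0,"travel":[0,0,-0.1],"turn":0}]' >/dev/null
python3 d.py .46 .226 .076 64
$A '[{"claw":0,"travel":[0,0,-0.05],"turn":0},{"claw":0,"travel":[0,0,-0.05],"turn":0}]' >/dev/null
python3 d.py .46 .226 .076 64
```

```text
t40.5 pos [0.4617 0.2252 0.1176] yaw 63.5 F [ 0.2322 -0.0906 -0.1833] M [ 0.0478  0.0317 -0.0288] w 0.0426 gf 0.0
travel [-0.0084  0.0038 -0.2081] turn 0.003
j6 effort -0.003
t40.8 pos [0.4608 0.2257 0.1066] yaw 63.6 F [0.2522 0.0298 0.5341] M [ 0.0224 -0.0055 -0.0142] w 0.0430 gf 0.0
travel [-0.004   0.0016 -0.1532] turn 0.002
j6 effort -0.001
```

```bash
A='python3 -m inch'; 
$A '[{"claw":0,"travel":[-0.003,0.002,-0.08],"turn":0},{"claw":0,"travel":[-0.003,0.002,-0.155],"turn":0},{"claw":0,"travel":[-0.003,0.002,-0.155],"turn":0},{"claw":0,"travel":[-0.003,0.002,-0.155],"turn":0}]' >/dev/null
python3 d.py .46 .226 .076 64
$A '[{"claw":-0.5,"travel":[0,0,0],"turn":0},{"claw":-1,"travel":[0,0,0],"turn":0},{"claw":-1,"travel":[0,0,0],"turn":0},{"claw":-1,"travel":[0,0,0],"turn":0},{"claw":-1,"travel":[0,0,0],"turn":0}]' 40 >/dev/null
python3 d.py .46 .226 .076 64
```

```text
t41.1 pos [0.4604 0.2267 0.0761] yaw 63.6 F [-0.0613 -0.6517  0.7532] M [-0.0013  0.0227 -0.0039] w 0.0428 gf 0.0
travel [-0.0022 -0.0033 -0.0005] turn 0.002
j6 effort -0.000
t41.6 pos [0.4609 0.227  0.0764] yaw 63.6 F [-0.0352  0.6243  4.0845] M [ 0.0519 -0.0055  0.0196] w 0.0099 gf 39.4
travel [-0.0045 -0.0048 -0.002 ] turn 0.002
j6 effort 0.000
```

```bash
A='python3 -m inch'; 
$A '[{"claw":-1,"travel":[0,0,0.02],"turn":0},{"claw":-1,"travel":[0,0,0.1],"turn":0},{"claw":-1,"travel":[0,0,0.3],"turn":0},{"claw":-1,"travel":[0,0,0.5],"turn":0},{"claw":-1,"travel":[0,0,0.58],"turn":0}]' 60 >/dev/null
python3 d.py 
$A '[{"claw":-1,"travel":[0.23,-0.2,0],"turn":0},{"claw":-1,"travel":[0.23,-0.4,0],"turn":0},{"claw":-1,"travel":[0.23,-0.6,0],"turn":0},{"claw":-1,"travel":[0.23,-0.75,0],"turn":0},{"claw":-1,"travel":[0.23,-0.75,0],"turn":0}]' >/dev/null
$A '[{"claw":-1,"travel":[0.23,-0.2,0],"turn":0},{"claw":-1,"travel":[0.23,-0.4,0],"turn":0},{"claw":-1,"travel":[0.23,-0.6,0],"turn":0},{"claw":-1,"travel":[0.23,-0.75,0],"turn":0},{"claw":-1,"travel":[0.23,-0.75,0],"turn":0}]' >/dev/null
$A '[{"claw":-1,"travel":[0.24,-0.2,0],"turn":0},{"claw":-1,"travel":[0.24,-0.4,0],"turn":0},{"claw":-1,"travel":[0.24,-0.6,0],"turn":0},{"claw":-1,"travel":[0.24,-0.76,0],"turn":0},{"claw":-1,"travel":[0.24,-0.76,0],"turn":0}]' >/dev/null
$A '[{"claw":-1,"travel":[0,0,-0.2],"turn":0},{"claw":-1,"travel":[0,0,-0.2],"turn":0},{"claw":-1,"travel":[0,0,-0.2],"turn":0}]' >/dev/null
python3 d.py .6014 -.2252 .098 64
```

```text
t42.1 pos [0.4615 0.2271 0.195 ] yaw 63.6 F [ 0.9383 -0.3534 -2.494 ] M [-0.0021 -0.0374 -0.0241] w 0.0095 gf 59.2
j6 effort 0.000
t44.0 pos [ 0.5996 -0.2234  0.1509] yaw 63.7 F [ 0.2221 -0.4107 -0.8536] M [-0.0731  0.0147  0.092 ] w 0.0096 gf 59.2
travel [ 0.0092 -0.0092 -0.2644] turn 0.002
j6 effort 0.004
```

```bash
A='python3 -m inch'; 
$A '[{"claw":-1,"travel":[0.005,-0.005,-0.12],"turn":0},{"claw":-1,"travel":[0.005,-0.005,-0.24],"turn":0},{"claw":-1,"travel":[0.005,-0.005,-0.24],"turn":0},{"claw":-1,"travel":[0.005,-0.005,-0.24],"turn":0}]' >/dev/null
python3 d.py .6014 -.2252 .098 64
$A '[{"claw":-1,"travel":[0,0,-0.01],"turn":0},{"claw":-1,"travel":[0,0,-0.01],"turn":0}]' >/dev/null
python3 d.py
$A '[{"claw":-1,"travel":[0,0,-0.01],"turn":0},{"claw":-1,"travel":[0,0,-0.01],"turn":0}]' >/dev/null
python3 d.py
```

```text
t44.4 pos [ 0.602  -0.2258  0.105 ] yaw 63.7 F [-0.2008  1.6142 -1.885 ] M [0.0489 0.0292 0.0356] w 0.0095 gf 59.2
travel [-0.0032  0.0031 -0.0352] turn 0.002
j6 effort 0.002
t44.5 pos [ 0.6022 -0.2265  0.1033] yaw 63.6 F [ 0.4917  0.5548 -1.0932] M [ 0.0453 -0.0511 -0.0139] w 0.0095 gf 59.2
j6 effort 0.001
t44.8 pos [ 0.6013 -0.2264  0.1001] yaw 63.6 F [-0.2208 -0.4997 -2.7848] M [-0.0103  0.0104 -0.0024] w 0.0097 gf 59.2
j6 effort 0.000
```

```bash
A='python3 -m inch'; 
$A '[{"claw":-1,"travel":[0,0,-0.007],"turn":0},{"claw":-1,"travel":[0,0,-0.007],"turn":0},{"claw":-1,"travel":[0,0,-0.01],"turn":0},{"claw":-1,"travel":[0,0,-0.01],"turn":0}]' >/dev/null
python3 d.py
$A '[{"claw":0,"travel":[0,0,0],"turn":0},{"claw":0,"travel":[0,0,0],"turn":0},{"claw":0,"travel":[0,0,0.12],"turn":0},{"claw":0,"travel":[0,0,0.3],"turn":0},{"claw":0,"travel":[0,0,0.45],"turn":0}]' 40 >/dev/null
$A '[{"claw":0,"travel":[-0.23,0.24,0],"turn":0},{"claw":0,"travel":[-0.23,0.48,0],"turn":0},{"claw":0,"travel":[-0.23,0.72,0],"turn":0},{"claw":0,"travel":[-0.23,0.89,0],"turn":0},{"claw":0,"travel":[-0.23,0.89,0],"turn":0}]' >/dev/null
$A '[{"claw":0,"travel":[-0.23,0.24,0],"turn":0},{"claw":0,"travel":[-0.23,0.48,0],"turn":0},{"claw":0,"travel":[-0.23,0.72,0],"turn":0},{"claw":0,"travel":[-0.23,0.89,0],"turn":0},{"claw":0,"travel":[-0.23,0.89,0],"turn":0}]' >/dev/null
$A '[{"claw":0,"travel":[-0.23,0.24,0],"turn":0},{"claw":0,"travel":[-0.23,0.48,0],"turn":0},{"claw":0,"travel":[-0.23,0.72,0],"turn":0},{"claw":0,"travel":[-0.23,0.88,0],"turn":0},{"claw":0,"travel":[-0.23,0.88,0],"turn":0}]' >/dev/null
$A '[{"claw":0,"travel":[0,0,-0.35],"turn":0},{"claw":0,"travel":[0,0,-0.35],"turn":0},{"claw":0,"travel":[0,0,-0.35],"turn":0},{"claw":0,"travel":[0,0,-0.35],"turn":0}]' >/dev/null
python3 d.py .4628 .3055 .076 64
```

```text
t45.1 pos [ 0.6015 -0.2265  0.0985] yaw 63.6 F [-0.3075 -0.1081  3.5791] M [-0.0159  0.2167  0.0106] w 0.0095 gf 59.8
j6 effort -0.009
t47.5 pos [0.4642 0.3047 0.1179] yaw 63.6 F [ 0.143  -0.2506  0.0339] M [-0.0096 -0.0261 -0.0192] w 0.0427 gf 0.0
travel [-0.0068  0.0042 -0.2097] turn 0.002
j6 effort -0.006
```

```bash
A='python3 -m inch'; 
$A '[{"claw":0,"travel":[-0.005,0.006,-0.1],"turn":0},{"claw":0,"travel":[-0.005,0.006,-0.21],"turn":0},{"claw":0,"travel":[-0.005,0.006,-0.21],"turn":0},{"claw":0,"travel":[-0.005,0.006,-0.21],"turn":0}]' >/dev/null
python3 d.py .4628 .306 .076 64
$A '[{"claw":-0.5,"travel":[0,0,0],"turn":0},{"claw":-1,"travel":[0,0,0],"turn":0},{"claw":-1,"travel":[0,0,0],"turn":0},{"claw":-1,"travel":[0,0,0],"turn":0},{"claw":-1,"travel":[0,0,0],"turn":0}]' 40 >/dev/null
python3 d.py
```

```text
t48.0 pos [0.4635 0.3069 0.0772] yaw 63.6 F [ 0.9158 -0.0741  0.0823] M [-0.0115  0.0022  0.0101] w 0.0424 gf 0.0
travel [-0.0033 -0.0043 -0.0058] turn 0.002
j6 effort -0.002
t48.5 pos [0.4634 0.3075 0.077 ] yaw 63.6 F [0.5481 0.4565 6.2796] M [ 0.0586 -0.082  -0.0328] w 0.0102 gf 39.2
j6 effort -0.000
```

```bash
A='python3 -m inch'; 
$A '[{"claw":-1,"travel":[0,0,0.02],"turn":0},{"claw":-1,"travel":[0,0,0.1],"turn":0},{"claw":-1,"travel":[0,0,0.3],"turn":0},{"claw":-1,"travel":[0,0,0.5],"turn":0},{"claw":-1,"travel":[0,0,0.58],"turn":0}]' 60 >/dev/null
python3 d.py 
$A '[{"claw":-1,"travel":[0.02,-0.2,0],"turn":0},{"claw":-1,"travel":[0.02,-0.4,0],"turn":0},{"claw":-1,"travel":[0.02,-0.6,0],"turn":0},{"claw":-1,"travel":[0.02,-0.8,0],"turn":0},{"claw":-1,"travel":[0.02,-0.97,0],"turn":0}]' >/dev/null
$A '[{"claw":-1,"travel":[0.02,-0.2,0],"turn":0},{"claw":-1,"travel":[0.02,-0.4,0],"turn":0},{"claw":-1,"travel":[0.02,-0.6,0],"turn":0},{"claw":-1,"travel":[0.02,-0.8,0],"turn":0},{"claw":-1,"travel":[0.02,-0.97,0],"turn":0}]' >/dev/null
$A '[{"claw":-1,"travel":[0.03,-0.2,0],"turn":0},{"claw":-1,"travel":[0.03,-0.4,0],"turn":0},{"claw":-1,"travel":[0.03,-0.6,0],"turn":0},{"claw":-1,"travel":[0.03,-0.8,0],"turn":0},{"claw":-1,"travel":[0.03,-0.97,0],"turn":0}]' >/dev/null
$A '[{"claw":-1,"travel":[0,0,-0.2],"turn":0},{"claw":-1,"travel":[0,0,-0.2],"turn":0},{"claw":-1,"travel":[0,0,-0.2],"turn":0}]' >/dev/null
python3 d.py .4772 -.2754 .099 64
```

```text
t49.0 pos [0.4634 0.3074 0.1952] yaw 63.6 F [ 0.4787  0.8057 -1.0065] M [0.0253 0.0076 0.0013] w 0.0098 gf 59.3
j6 effort 0.000
t50.8 pos [ 0.4751 -0.2741  0.1508] yaw 63.6 F [ 0.7524 -0.7009 -0.8473] M [ 0.0095 -0.0035 -0.0802] w 0.0094 gf 59.1
travel [ 0.0106 -0.0066 -0.2591] turn 0.002
j6 effort -0.000
```

```bash
A='python3 -m inch'; 
$A '[{"claw":-1,"travel":[0.007,-0.005,-0.12],"turn":0},{"claw":-1,"travel":[0.007,-0.005,-0.24],"turn":0},{"claw":-1,"travel":[0.007,-0.005,-0.24],"turn":0},{"claw":-1,"travel":[0.007,-0.005,-0.24],"turn":0}]' >/dev/null
python3 d.py .4772 -.2754 .099 64
$A '[{"claw":-1,"travel":[0,0,-0.01],"turn":0},{"claw":-1,"travel":[0,0,-0.015],"turn":0},{"claw":-1,"travel":[0,0,-0.015],"turn":0}]' >/dev/null
python3 d.py
$A '[{"claw":-1,"travel":[0,0,-0.01],"turn":0},{"claw":-1,"travel":[0,0,-0.01],"turn":0}]' >/dev/null
python3 d.py
```

```text
t51.1 pos [ 0.4783 -0.2758  0.105 ] yaw 63.7 F [ 0.3513 -0.4592 -1.4227] M [-0.0114 -0.0411  0.014 ] w 0.0097 gf 59.1
travel [-0.0054  0.0018 -0.0299] turn 0.002
j6 effort 0.000
t51.5 pos [ 0.478  -0.2763  0.1016] yaw 63.6 F [-0.188  -0.3251 -1.5642] M [ 0.0336 -0.0103  0.0082] w 0.0097 gf 59.1
j6 effort 0.000
t51.6 pos [ 0.478  -0.2764  0.0991] yaw 63.6 F [0.3775 0.7012 0.2333] M [ 0.0436 -0.025  -0.0136] w 0.0091 gf 59.4
j6 effort 0.002
```

```bash
A='python3 -m inch'; 
$A '[{"claw":-1,"travel":[0,0,-0.006],"turn":0},{"claw":-1,"travel":[0,0,-0.006],"turn":0}]' >/dev/null
python3 d.py
$A '[{"claw":0,"travel":[0,0,0],"turn":0},{"claw":0,"travel":[0,0,0],"turn":0},{"claw":0,"travel":[0,0,0.12],"turn":0},{"claw":0,"travel":[0,0,0.3],"turn":0},{"claw":0,"travel":[0,0,0.45],"turn":0}]' 40 >/dev/null
$A '[{"claw":0,"travel":[0.1,0.24,0],"turn":0},{"claw":0,"travel":[0.1,0.48,0],"turn":0},{"claw":0,"travel":[0.1,0.72,0],"turn":0},{"claw":0,"travel":[0.1,0.97,0],"turn":0},{"claw":0,"travel":[0.1,0.97,0],"turn":0}]' >/dev/null
$A '[{"claw":0,"travel":[0.1,0.24,0],"turn":0},{"claw":0,"travel":[0.1,0.48,0],"turn":0},{"claw":0,"travel":[0.1,0.72,0],"turn":0},{"claw":0,"travel":[0.1,0.97,0],"turn":0},{"claw":0,"travel":[0.1,0.97,0],"turn":0}]' >/dev/null
$A '[{"claw":0,"travel":[0.12,0.24,0],"turn":0},{"claw":0,"travel":[0.12,0.48,0],"turn":0},{"claw":0,"travel":[0.12,0.72,0],"turn":0},{"claw":0,"travel":[0.12,0.96,0],"turn":0},{"claw":0,"travel":[0.12,0.96,0],"turn":0}]' >/dev/null
$A '[{"claw":0,"travel":[0,0,-0.35],"turn":0},{"claw":0,"travel":[0,0,-0.35],"turn":0},{"claw":0,"travel":[0,0,-0.35],"turn":0},{"claw":0,"travel":[0,0,-0.35],"turn":0}]' >/dev/null
python3 d.py .5428 .3045 .077 64
```

```text
t51.9 pos [ 0.4782 -0.2765  0.099 ] yaw 63.6 F [-1.148   1.6179  7.3499] M [ 0.1394  0.1944 -0.0124] w 0.0094 gf 60.4
j6 effort -0.008
t54.2 pos [0.5425 0.3027 0.1177] yaw 63.6 F [-0.0088 -0.0341  1.1228] M [ 0.0105 -0.0154  0.0191] w 0.0427 gf 0.0
travel [ 0.0017  0.0089 -0.2033] turn 0.002
j6 effort -0.006
```

```bash
A='python3 -m inch'; 
$A '[{"claw":0,"travel":[0.002,0.007,-0.1],"turn":0},{"claw":0,"travel":[0.002,0.007,-0.205],"turn":0},{"claw":0,"travel":[0.002,0.007,-0.205],"turn":0},{"claw":0,"travel":[0.002,0.007,-0.205],"turn":0}]' >/dev/null
python3 d.py .5428 .3045 .077 64
$A '[{"claw":-0.5,"travel":[0,0,0],"turn":0},{"claw":-1,"travel":[0,0,0],"turn":0},{"claw":-1,"travel":[0,0,0],"turn":0},{"claw":-1,"travel":[0,0,0],"turn":0},{"claw":-1,"travel":[0,0,0],"turn":0}]' 40 >/dev/null
python3 d.py
```

```text
t54.6 pos [0.5432 0.3051 0.0781] yaw 63.6 F [ 0.1127 -0.5683  0.5847] M [-0.0416 -0.0013  0.0538] w 0.0424 gf 0.0
travel [-0.0022 -0.0032 -0.0054] turn 0.002
j6 effort -0.002
t55.1 pos [0.5433 0.3059 0.078 ] yaw 63.6 F [0.385  0.5025 6.4697] M [ 0.0482 -0.0249  0.0325] w 0.0103 gf 39.2
j6 effort 0.001
```

```bash
A='python3 -m inch'; 
$A '[{"claw":-1,"travel":[0,0,0.02],"turn":0},{"claw":-1,"travel":[0,0,0.1],"turn":0},{"claw":-1,"travel":[0,0,0.3],"turn":0},{"claw":-1,"travel":[0,0,0.5],"turn":0},{"claw":-1,"travel":[0,0,0.58],"turn":0}]' 60 >/dev/null
python3 d.py 
$A '[{"claw":-1,"travel":[-0.05,-0.2,0],"turn":0},{"claw":-1,"travel":[-0.05,-0.4,0],"turn":0},{"claw":-1,"travel":[-0.05,-0.6,0],"turn":0},{"claw":-1,"travel":[-0.05,-0.8,0],"turn":0},{"claw":-1,"travel":[-0.05,-0.82,0],"turn":0}]' >/dev/null
$A '[{"claw":-1,"travel":[-0.05,-0.2,0],"turn":0},{"claw":-1,"travel":[-0.05,-0.4,0],"turn":0},{"claw":-1,"travel":[-0.05,-0.6,0],"turn":0},{"claw":-1,"travel":[-0.05,-0.8,0],"turn":0},{"claw":-1,"travel":[-0.05,-0.82,0],"turn":0}]' >/dev/null
$A '[{"claw":-1,"travel":[-0.05,-0.2,0],"turn":0},{"claw":-1,"travel":[-0.05,-0.4,0],"turn":0},{"claw":-1,"travel":[-0.05,-0.6,0],"turn":0},{"claw":-1,"travel":[-0.05,-0.8,0],"turn":0},{"claw":-1,"travel":[-0.05,-0.82,0],"turn":0}]' >/dev/null
$A '[{"claw":-1,"travel":[0,0,-0.2],"turn":0},{"claw":-1,"travel":[0,0,-0.2],"turn":0},{"claw":-1,"travel":[0,0,-0.2],"turn":0}]' >/dev/null
python3 d.py .5142 -.1882 .1 64
```

```text
t55.6 pos [0.5432 0.3058 0.1962] yaw 63.6 F [-0.0101  0.1945 -1.7688] M [ 0.0156 -0.0334 -0.0174] w 0.0096 gf 59.2
j6 effort 0.000
t57.5 pos [ 0.5114 -0.1852  0.1519] yaw 63.7 F [-0.4071  1.0233 -0.6054] M [-0.0696  0.0417  0.0196] w 0.0093 gf 59.4
travel [ 0.0142 -0.0149 -0.2596] turn 0.002
j6 effort 0.004
```

```bash
A='python3 -m inch'; 
$A '[{"claw":-1,"travel":[0.01,-0.01,-0.12],"turn":0},{"claw":-1,"travel":[0.01,-0.01,-0.24],"turn":0},{"claw":-1,"travel":[0.01,-0.01,-0.24],"turn":0},{"claw":-1,"travel":[0.01,-0.01,-0.24],"turn":0}]' >/dev/null
python3 d.py .5142 -.1882 .1 64
$A '[{"claw":-1,"travel":[0,0,-0.01],"turn":0},{"claw":-1,"travel":[0,0,-0.015],"turn":0},{"claw":-1,"travel":[0,0,-0.015],"turn":0}]' >/dev/null
python3 d.py
$A '[{"claw":-1,"travel":[0,0,-0.01],"turn":0},{"claw":-1,"travel":[0,0,-0.01],"turn":0}]' >/dev/null
python3 d.py
```

```text
t57.9 pos [ 0.5148 -0.1883  0.1058] yaw 63.7 F [ 0.4949  0.1984 -1.1257] M [ 0.0183  0.0109 -0.0055] w 0.0095 gf 59.4
travel [-0.0031  0.0006 -0.0288] turn 0.002
j6 effort 0.002
t58.1 pos [ 0.5145 -0.1888  0.1024] yaw 63.6 F [ 0.4711 -0.8798 -1.6675] M [ 0.0482 -0.0034 -0.0169] w 0.0093 gf 59.4
j6 effort 0.000
t58.4 pos [ 0.5145 -0.1889  0.1001] yaw 63.6 F [ 0.3148 -0.4143  1.8985] M [ 0.0249  0.0327 -0.0136] w 0.0090 gf 59.8
j6 effort 0.001
```

```bash
A='python3 -m inch'; 
$A '[{"claw":0,"travel":[0,0,0],"turn":0},{"claw":0,"travel":[0,0,0],"turn":0},{"claw":0,"travel":[0,0,0.12],"turn":0},{"claw":0,"travel":[0,0,0.3],"turn":0},{"claw":0,"travel":[0,0,0.45],"turn":0}]' 40 >/dev/null
$A '[{"claw":0,"travel":[0.06,0.24,0],"turn":0},{"claw":0,"travel":[0.06,0.48,0],"turn":0},{"claw":0,"travel":[0.06,0.72,0],"turn":0},{"claw":0,"travel":[0.06,0.83,0],"turn":0},{"claw":0,"travel":[0.06,0.83,0],"turn":0}]' >/dev/null
$A '[{"claw":0,"travel":[0.06,0.24,0],"turn":0},{"claw":0,"travel":[0.06,0.48,0],"turn":0},{"claw":0,"travel":[0.06,0.72,0],"turn":0},{"claw":0,"travel":[0.06,0.83,0],"turn":0},{"claw":0,"travel":[0.06,0.83,0],"turn":0}]' >/dev/null
$A '[{"claw":0,"travel":[0,0,-0.35],"turn":0},{"claw":0,"travel":[0,0,-0.35],"turn":0},{"claw":0,"travel":[0,0,-0.35],"turn":0},{"claw":0,"travel":[0,0,-0.35],"turn":0}]' >/dev/null
python3 d.py .539 .144 .077 64
python3 - <<'E'
from m import *
I={n:snap(n,n+'10') for n in('top','scene')}
cv2.imwrite('pics/z10.png',np.hstack([cv2.resize(I['scene'][160:260,110:240,::-1],(400,308),interpolation=cv2.INTER_CUBIC),cv2.resize(I['top'][110:230,290:430,::-1],(400,308),interpolation=cv2.INTER_CUBIC)]))
E
```

```text
t60.2 pos [0.5388 0.1419 0.1198] yaw 63.5 F [ 0.2307 -0.7835 -0.3347] M [ 0.0124 -0.0049  0.008 ] w 0.0426 gf 0.0
travel [ 0.0011  0.0107 -0.2139] turn 0.003
j6 effort -0.005
```

View pics/z10.png

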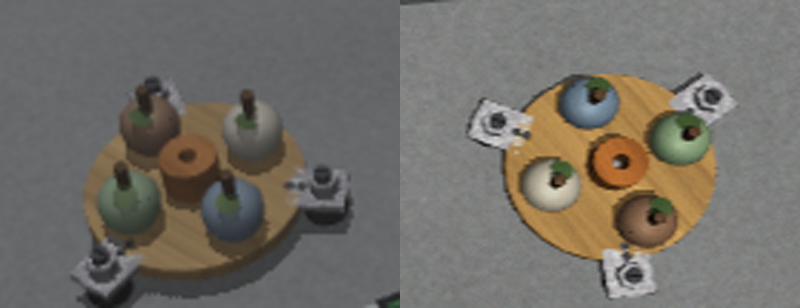

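Four apples stand upright around the riser with clear gaps. Top crop: blue (588,100), green (680,135), brown (645,218), cream (550,182). Now the last one, pink.

```bash
A='python3 -m inch'; 
$A '[{"claw":0,"travel":[0.001,0.009,-0.1],"turn":0},{"claw":0,"travel":[0.001,0.009,-0.212],"turn":0},{"claw":0,"travel":[0.001,0.009,-0.212],"turn":0},{"claw":0,"travel":[0.001,0.009,-0.212],"turn":0}]' >/dev/null
python3 d.py .539 .144 .077 64
$A '[{"claw":-0.5,"travel":[0,0,0],"turn":0},{"claw":-1,"travel":[0,0,0],"turn":0},{"claw":-1,"travel":[0,0,0],"turn":0},{"claw":-1,"travel":[0,0,0],"turn":0},{"claw":-1,"travel":[0,0,0],"turn":0}]' 40 >/dev/null
python3 d.py
$A '[{"claw":-1,"travel":[0,0,0.02],"turn":0},{"claw":-1,"travel":[0,0,0.1],"turn":0},{"claw":-1,"travel":[0,0,0.3],"turn":0},{"claw":-1,"travel":[0,0,0.5],"turn":0},{"claw":-1,"travel":[0,0,0.62],"turn":0}]' 60 >/dev/null
python3 d.py .539 -.2503 .135 64
```

```text
t60.8 pos [0.5391 0.1449 0.0783] yaw 63.6 F [0.4408 0.3736 0.4916] M [-0.0319  0.0189 -0.0049] w 0.0426 gf 0.0
travel [-0.0004 -0.0046 -0.0065] turn 0.002
j6 effort -0.001
t61.2 pos [0.5395 0.1455 0.0785] yaw 63.6 F [0.3813 0.9056 6.4176] M [ 0.1218  0.0158 -0.0303] w 0.0103 gf 39.2
j6 effort -0.000
t61.8 pos [0.5388 0.1451 0.2038] yaw 63.6 F [ 0.566  -0.3547 -2.4497] M [-0.0418 -0.0431  0.0281] w 0.0095 gf 59.1
travel [ 0.0009 -1.9768 -0.3438] turn 0.002
j6 effort -0.000
```

```bash
A='python3 -m inch'; 
$A '[{"claw":-1,"travel":[0,-0.2,0],"turn":0},{"claw":-1,"travel":[0,-0.4,0],"turn":0},{"claw":-1,"travel":[0,-0.6,0],"turn":0},{"claw":-1,"travel":[0,-0.8,0],"turn":0},{"claw":-1,"travel":[0,-0.99,0],"turn":0}]' >/dev/null
$A '[{"claw":-1,"travel":[0,-0.2,0],"turn":0},{"claw":-1,"travel":[0,-0.4,0],"turn":0},{"claw":-1,"travel":[0,-0.6,0],"turn":0},{"claw":-1,"travel":[0,-0.8,0],"turn":0},{"claw":-1,"travel":[0,-0.98,0],"turn":0}]' >/dev/null
$A '[{"claw":-1,"travel":[0,0,-0.2],"turn":0},{"claw":-1,"travel":[0,0,-0.2],"turn":0},{"claw":-1,"travel":[0,0,-0.2],"turn":0},{"claw":-1,"travel":[0,0,-0.2],"turn":0}]' >/dev/null
python3 d.py .539 -.2503 .1365 64
```

```text
t63.1 pos [ 0.5388 -0.2486  0.1623] yaw 63.7 F [ 0.0966  0.9563 -2.1781] M [-0.0125 -0.0094  0.0532] w 0.0091 gf 59.1
travel [ 0.0008 -0.0087 -0.129 ] turn 0.002
j6 effort 0.000
```

```bash
A='python3 -m inch'; 
$A '[{"claw":-1,"travel":[0,-0.007,-0.06],"turn":0},{"claw":-1,"travel":[0,-0.007,-0.1],"turn":0},{"claw":-1,"travel":[0,-0.007,-0.1],"turn":0},{"claw":-1,"travel":[0,-0.007,-0.1],"turn":0}]' >/dev/null
python3 d.py .539 -.2503 .1365 64
$A '[{"claw":-1,"travel":[0,0,-0.01],"turn":0},{"claw":-1,"travel":[0,0,-0.015],"turn":0},{"claw":-1,"travel":[0,0,-0.015],"turn":0}]' >/dev/null
python3 d.py
$A '[{"claw":-1,"travel":[0,0,-0.01],"turn":0},{"claw":-1,"travel":[0,0,-0.01],"turn":0}]' >/dev/null
python3 d.py
```

```text
t63.5 pos [ 0.5381 -0.25    0.1409] yaw 63.6 F [-0.2087  0.3674 -1.4351] M [-0.0211 -0.003   0.0151] w 0.0094 gf 59.1
travel [ 0.0043 -0.0015 -0.0219] turn 0.002
j6 effort 0.000
t63.9 pos [ 0.5383 -0.2503  0.1381] yaw 63.6 F [ 1.0825 -0.3781 -1.9545] M [-0.0316  0.061   0.0805] w 0.0095 gf 59.1
j6 effort 0.000
t64.0 pos [ 0.5385 -0.2505  0.1365] yaw 63.6 F [-0.2853  0.2161  0.6181] M [ 0.0064  0.0568 -0.0324] w 0.0091 gf 59.4
j6 effort -0.001
```

Contact. I'll release, lift away and check.

```bash
A='python3 -m inch'; 
$A '[{"claw":-1,"travel":[0,0,-0.003],"turn":0},{"claw":0,"travel":[0,0,-0.003],"turn":0},{"claw":0,"travel":[0,0,-0.003],"turn":0},{"claw":0,"travel":[0,0,0.12],"turn":0},{"claw":0,"travel":[0,0,0.3],"turn":0}]' 40 >/dev/null
$A '[{"claw":0,"travel":[0,0,0.2],"turn":0},{"claw":0,"travel":[0,0.2,0.2],"turn":0},{"claw":0,"travel":[0,0.4,0.2],"turn":0},{"claw":0,"travel":[0,0.6,0.2],"turn":0},{"claw":0,"travel":[0,0.8,0.2],"turn":0}]' >/dev/null
$A '[{"claw":0,"travel":[0,0.2,0],"turn":0},{"claw":0,"travel":[0,0.4,0],"turn":0},{"claw":0,"travel":[0,0.6,0],"turn":0},{"claw":0,"travel":[0,0.8,0],"turn":0},{"claw":0,"travel":[0,0.8,0],"turn":0}]' >/dev/null
python3 - <<'E'
from m import *
I={n:snap(n,n+'11') for n in('top','scene')}
cv2.imwrite('pics/z11.png',np.hstack([cv2.resize(I['scene'][140:260,110:266,::-1],(400,308),interpolation=cv2.INTER_CUBIC),cv2.resize(I['top'][110:230,290:430,::-1],(400,308),interpolation=cv2.INTER_CUBIC)]))
E
```

```text
(no output)
```

View pics/z11.png

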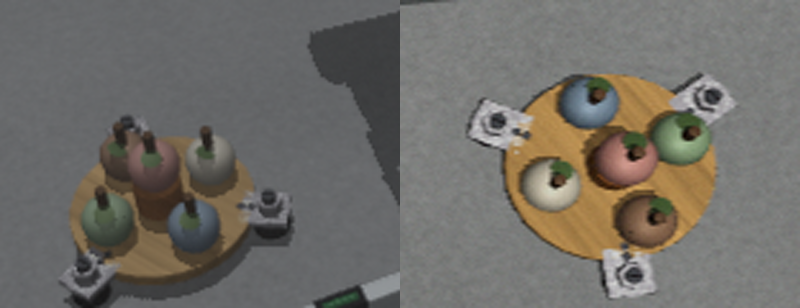

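The pink apple stands upright on the riser (top crop (626,160)), with the other four around it. I'm handing the job in.

```bash
python3 -c "
from rig import ticket
print(ticket.sign_off())"
```

```text
the job is handed in; nothing more can be done
None
```

The job is handed in, with no verdict returned: all three nuts are at their stops (by wrist torque), the riser is over the pin, and the pink apple stands on it with the other four upright on the board around it; stud turn could not be read directly.

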